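# Make up two medicine kits from mixed stock

### The job

Make up the two medicine kits from the stock on the table. In the green tray put the amber bottle in the square well and the purple carton, lying flat, in the oblong well; in the blue tray put the teal carton in the long well, the white bottle in the square well and the small grey carton in the small well, all three standing upright as they stand now. Each thing must sit right down in its well, and the red carton, the blue carton and the glue stick stay where they are.

Things in the scene. Friction and masses are not known exactly. Their poses are not given: they have to be found in the camera images.
- bottle_amber: amber-brown screw-cap tablet bottle, white cap with a round green sticker on top, green-and-white label; 43 mm diameter, 77 mm tall, standing. Origin: centre of its underside, z up its axis.
- bottle_white: white screw-cap tablet bottle, white cap with a round red sticker on top, red-and-white label; 43 mm diameter, 77 mm tall, standing among the stock in the middle of the table (the white bottle without sticker at the far left edge belongs to the room). Origin: centre of its underside, z up its axis.
- carton_purple: white carton with a purple band; 50 (x) x 100 (y) x 44 (z) mm, lying flat on its 50 x 100 face. Origin: centre of its underside, x across the 50 mm width, y along the length, z up.
- carton_teal: white carton with a teal (blue-green) band, standing on edge; 30 (x) x 95 (y) x 75 (z) mm. Origin: centre of its underside, x across the 30 mm thickness, y along the length, z up.
- carton_grey: small thin carton, white with grey, standing on edge; 20 (x) x 60 (y) x 75 (z) mm. Origin: centre of its underside, x across the 20 mm thickness, y along the length, z up.
- tray_green: green kit tray, fixed on the table: a block 92 (x) x 217 (y) x 16 (z) mm with two wells, each 12 mm deep (well floor 4 mm above the tray's underside). Origin: centre of its underside, z up, y along its length. Square bottle well 62 x 62 mm centred at x 0, y -64.5 mm; oblong carton well 70 (x) x 120 (y) mm centred at x 0, y +35.5 mm.
- tray_blue: blue kit tray, fixed on the table: a block 92 (x) x 301 (y) x 16 (z) mm with three wells, each 12 mm deep (well floor 4 mm above the tray's underside). Origin: centre of its underside, z up, y along its length. Long carton well 50 (x) x 115 (y) mm centred at x 0, y +80 mm; square bottle well 62 x 62 mm centred at x 0, y -17.5 mm; small carton well 40 (x) x 80 (y) mm centred at x 0, y -97.5 mm.
- carton_red: white carton with a red band, 45 (x) x 100 (y) x 30 (z) mm, lying flat among the stock; not part of either kit. Origin: centre of its underside.
- carton_blue: short flat carton, white and dark blue, 50 (x) x 75 (y) x 22 (z) mm, lying flat among the stock; not part of either kit. Origin: centre of its underside.
- glue_stick: yellow glue stick with a black cap, 21 (x) x 75 (y) x 20 (z) mm, lying among the stock; not part of either kit. Origin: centre of its underside.

How it is judged:
At the end, for the whole second after the job is handed in: Each of the five things is in its named well: within 12 mm of the well centre along both tray axes, its underside below 8 mm in the tray frame, tilted under 7 degrees, at rest. The red carton, blue carton and glue stick are within 30 mm of where they began (x of bottle_amber in the frame of tray_green between -0.012 and 0.012 m and y of bottle_amber in the frame of tray_green between -0.0765 and -0.0525 m and z of bottle_amber in the frame of tray_green between 0 and 0.008 m and angle between each of bottle_amber, carton_purple, carton_teal, bottle_white, carton_grey's own z axis and vertical below 0.12 rad and linear speed of each of bottle_amber, carton_purple, carton_teal, bottle_white, carton_grey below 0.02 m/s and angular speed of each of bottle_amber, carton_purple, carton_teal, bottle_white, carton_grey below 0.2 rad/s and x of carton_purple in the frame of tray_green between -0.012 and 0.012 m and y of carton_purple in the frame of tray_green between 0.0235 and 0.0475 m and z of carton_purple in the frame of tray_green between 0 and 0.008 m and x of carton_teal in the frame of tray_blue between -0.012 and 0.012 m and y of carton_teal in the frame of tray_blue between 0.068 and 0.092 m and z of carton_teal in the frame of tray_blue between 0 and 0.008 m and x of bottle_white in the frame of tray_blue between -0.012 and 0.012 m and y of bottle_white in the frame of tray_blue between -0.0295 and -0.0055 m and z of bottle_white in the frame of tray_blue between 0 and 0.008 m and x of carton_grey in the frame of tray_blue between -0.012 and 0.012 m and y of carton_grey in the frame of tray_blue between -0.1095 and -0.0855 m and z of carton_grey in the frame of tray_blue between 0 and 0.008 m and distance of each of carton_red, carton_blue, glue_stick from where it was at the start of the episode below 0.03 m); the robot touches nothing.
It fails at once if the carton red is moved more than 30 mm (distance of carton_red from where it was at the start of the episode above 0.03 m).
It fails at once if the carton blue is moved more than 30 mm (distance of carton_blue from where it was at the start of the episode above 0.03 m).
It fails at once if the glue stick is moved more than 30 mm (distance of glue_stick from where it was at the start of the episode above 0.03 m).
It also fails if it takes over 134 s, if anything falls off the work surface, if the arm or the gripper's body presses on something with over 40 N, if the wrist force passes 120 N, or if a joint passes its speed limit or range.

### The arm

A 6-joint arm with a two-finger parallel gripper is mounted at the origin on a cart in front of the work surface, level with it; the furniture and walls round the work are solid. World frame = base frame: x ahead of the robot, y to its left, z up, the work surface at z = 0. Lengths are in m, angles in rad, forces in N, time in s.
With the tool pointing down it reaches from about 0.325 to 0.75 m from the base axis. Payload 7.6 kg.
Tool frame: the origin (TCP) lies midway between the tips of the shut fingers; the grasp point (between the pads) lies 19 mm behind it (tcp_to_grasp is the z of the grasp point in the tool frame, in m); z points along the fingers, y is the line along which they close (so a half turn about z gives the same grasp; the last joint's range is limited). The gripper opens to 85 mm and grips with 20 to 120 N. Pads are 22 mm wide; open, the fingers measure 114 mm over their backs; the gripper's body (76 mm by 85 mm) begins 54 mm behind the grasp point. The pads swing forward as they close: fully open they stand 13 mm farther back than shut.
Start: joints at [1.062, 0.052, 1.401, -0, 1.689, -0.07], TCP at [0.223, 0.475, 0.211] pointing down, gripper open.
Joint ranges: [-2.9, 2.9], [-0.91, 2.17], [0.12, 2.37], [-1.06, 4.2], [0.26, 2.73], [-2.93, 2.93]. Speed limits (rad/s): [2.57, 2.57, 3.01, 3.14, 3.14, 3.14].

### API

Orientations are given as a unit quaternion [w, x, y, z].
In Python, from cell import get_state, get_image, close_job, tcp_to_grasp gives the robot as it stands.
- The arm moves only by the tool step_arm, never from a script. Its argument "increments" is a list of rows, each an object with "slide": the shift along the world's x, y, z as a fraction of full scale, a list of three; "dr": the turn, a rotation vector about the world's x, y, z as a fraction of full scale, a list of three; "gripper": the finger opening in mm, from 0 to 85.4. A call has 1 to 12 rows; each row shifts and turns the commanded pose from where the row before left it; what a row does not reach is not made up. Full scale, the value 1, is 0.05 m for a shift and 6 degrees for a turn. A row lasts 1/10 s, in which the tool goes at most 50 mm and 8.59 degrees, less where a joint would pass 70% of its speed; a pose out of reach is approached as far as the arm can. A call with a number of a shift or a turn outside -1 to 1 is refused whole. A call with a gripper value outside its range is refused whole. The fingers move at their own pace and stop on an object; "squeeze" is the grip in N (left out, the last holds). Time passes only in rows, so rows that do not move let the fingers close. It gives the time, the measured TCP pose, the force, the opening and the grip force at its end, in the units of the state.
- get_state(): the state, without advancing time (a new reading comes with each control period).
- get_image(name): name is "scene" or "top" or "wrist"; returns a dict with "frame" (420x560x3 uint8, blue, green, red), "mtx" (3x3 intrinsics, pixels), "k1" (the pictures are not rectified: a ray, as slopes to the right and down, at radius r is drawn at 1 + k1 r^2 times it, then the intrinsics apply), "pose" (4x4, takes a point from camera to world coordinates). Camera axes: x right, y down, z forward; pixel columns grow to the right and rows downward; lengths in m; the calibration is good to about 2 mm. A picture is of the moment at which its call begins. There is no depth.
- close_job(): hands the job in; it is judged then, once.
The state is a dict: "t": time; "qpos": joint angles; "qvel": joint speeds; "joint_efforts": joint torques, N m; "ee_pos": TCP position; "tool_rot": TCP orientation; "contact_force": force on the tool from outside, world axes, zero at the start; "moment": the same for the moment, N m; "width": opening from 0.0 (shut) to 1.0 (fully open); "finger_force": force on a finger pad.
Only numpy, scipy, OpenCV 4.12 (cv2) and the standard library are available. Lean on these libraries where they do the work, as an engineer would, in place of code of your own. Each camera call takes 0.05 s, during which the arm holds its last target. There are 200 camera calls.

## Working session

There is one attempt and no reset: what is moved stays moved. The work goes in short steps, Python scripts to look and compute and a tool call to move; the robot and the scene stay as the last step left them, time stands still between calls to the robot, and variables do not carry over. Pictures are saved under pics/ and viewed, at most 14 in all, crops included, and the job is handed in when it is done.

Besides the shell and the picture viewer there is one more tool, called after "Call:" as name(argument=value, ...), one argument or row to a line, values as JSON. step_arm: Moves the arm, as the interface text tells. Shift numbers are shares of 0.05 m and turn numbers shares of 6 degrees, none past 1 either way. Its arguments: {"type":"object","properties":{"increments":{"type":"array","items":{"type":"object","properties":{"slide":{"type":"array","items":{"type":"number"}},"dr":{"type":"array","items":{"type":"number"}},"gripper":{"type":"number"}}}},"squeeze":{"type":"number"}},"required":["increments"]}

```bash
mkdir -p pics
cat > h.py <<'E'
import numpy as np, cv2
from cell import get_state, get_image, close_job, tcp_to_grasp
def grab(n,f):
    im=get_image(n); cv2.imwrite(f'pics/{f}.png',im['frame']); np.savez(f'pics/{f}.npz',**im); return im
def load(f): return dict(np.load(f'pics/{f}.npz'))
def rays(im,px):
    K=np.array(im['mtx']);px=np.array(px,float).reshape(-1,2)
    d=cv2.undistortPoints(px.reshape(-1,1,2),K,np.array([float(im['k1']),0,0,0])).reshape(-1,2)
    T=np.array(im['pose']); r=np.c_[d,np.ones(len(d))]@T[:3,:3].T
    return T[:3,3],r
def plane(im,px,z):
    o,r=rays(im,px); return (o+r*((z-o[2])/r[:,2])[:,None])
def tri(a,pa,b,pb):
    o1,r1=rays(a,pa);o2,r2=rays(b,pb);out=[]
    for u,v in zip(r1,r2):
        s=np.linalg.lstsq(np.c_[u,-v],o2-o1,rcond=None)[0]
        p,q=o1+s[0]*u,o2+s[1]*v; out.append(np.r_[(p+q)/2,np.linalg.norm(p-q)])
    return np.array(out)
E
python3 - <<'E'
from h import *
for n in('scene','top','wrist'):
    im=grab(n,n+'0'); print(n,np.round(im['mtx'],1).tolist(),im['k1'],np.round(im['pose'],3).tolist())
print(get_state(),tcp_to_grasp)
s=cv2.imread('pics/scene0.png');t=cv2.imread('pics/top0.png')
E
```

```text
scene [[390.3, 0.0, 278.9], [0.0, 390.3, 212.8], [0.0, 0.0, 1.0]] -0.0708014788400127 [[0.493, -0.58, 0.648, -0.045], [-0.87, -0.319, 0.376, -0.335], [-0.011, -0.749, -0.662, 0.626], [0.0, 0.0, 0.0, 1.0]]
top [[491.6, 0.0, 278.8], [0.0, 491.6, 211.5], [0.0, 0.0, 1.0]] -0.16277493222985817 [[0.076, -0.977, 0.2, 0.316], [-0.997, -0.074, 0.016, -0.02], [-0.001, -0.2, -0.98, 1.124], [0.0, 0.0, 0.0, 1.0]]
wrist [[366.5, 0.0, 276.3], [0.0, 366.5, 214.5], [0.0, 0.0, 1.0]] -0.0414912611218548 [[0.426, 0.871, 0.246, 0.161], [0.905, -0.409, -0.118, 0.504], [-0.002, 0.272, -0.962, 0.372], [0.0, 0.0, 0.0, 1.0]]
{'t': 0.15, 'qpos': array([ 1.06168839e+00,  5.26970456e-02,  1.40146890e+00, -2.33917698e-05,
        1.68860558e+00, -7.03108424e-02]), 'qvel': array([ 0.00060132, -0.00157512, -0.0037894 ,  0.00042363, -0.00061813,
       -0.00040923]), 'joint_efforts': array([ 5.39134326e-04, -3.81953394e+01, -3.60422337e+01, -9.33232968e-05,
        4.67787206e-03,  1.61567323e-05]), 'ee_pos': array([0.2229173 , 0.47505246, 0.21027473]), 'tool_rot': array([-1.57254108e-04,  2.17643926e-01,  9.76028060e-01, -5.68188283e-04]), 'contact_force': array([-0.52833843, -0.45574141,  0.51068071]), 'moment': array([ 0.02054411, -0.02338747, -0.04083299]), 'finger_force': 0.0, 'width': 1.0032247782951527} -0.0187
```

View pics/top0.png

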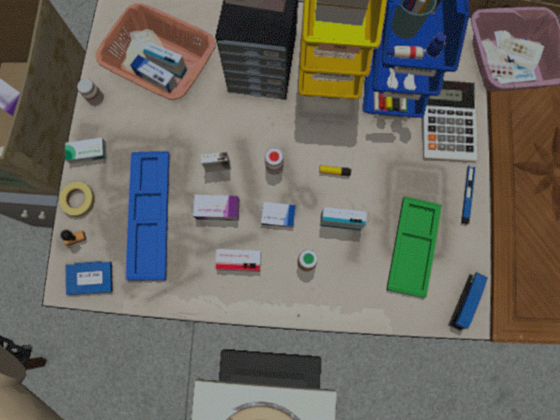

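View pics/scene0.png

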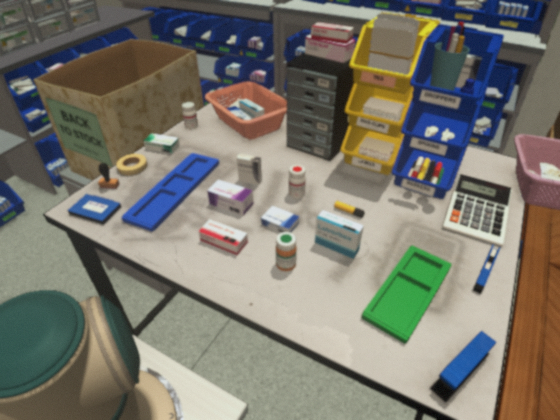

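The top view (560x420) shows the stock: grey carton at (215,160), white bottle (274,158), glue stick (335,171), purple (215,207), blue carton (278,214), teal (344,217), red (238,261) and amber (308,259). The blue tray spans (148,153)–(147,280), with its long well at the bottom. The green tray spans (422,200)–(408,295), with its square well at the top. The scene view agrees. Next I need coarse positions.

Run:
```python
from h import *
t=load('top0')
P={'grey':(215,156,.075),'white':(274,155,.077),'glue':(335,171,.02),'purple':(215,201,.044),'blue':(278,209,.022),'teal':(344,212,.075),'red':(238,256,.03),'amber':(308,256,.077)}
for k,(u,v,z) in P.items(): print(k,plane(t,[(u,v)],z)[0].round(3))
hsv=cv2.cvtColor(t['frame'],cv2.COLOR_BGR2HSV)
for n,lo,hi,box in(('green',(50,120,60),(75,255,255),(370,180,460,310)),('blue',(100,120,60),(125,255,255),(115,140,185,290))):
    m=cv2.inRange(hsv,lo,hi);z=np.zeros_like(m);x0,y0,x1,y1=box;z[y0:y1,x0:x1]=m[y0:y1,x0:x1]
    c=max(cv2.findContours(z,cv2.RETR_EXTERNAL,cv2.CHAIN_APPROX_NONE)[0],key=cv2.contourArea)
    w=plane(t,c.reshape(-1,2),.016)[:,:2].astype(np.float32); r=cv2.minAreaRect(w)
    print(n,np.round(r[0],3),np.round(r[1],3),r[2]); print(cv2.boxPoints(r).round(3).tolist())
```

```text
grey [0.646 0.15  0.075]
white [0.657 0.018 0.077]
glue [ 0.647 -0.125  0.02 ]
purple [0.549 0.144 0.044]
blue [0.546 0.001 0.022]
teal [ 0.54  -0.145  0.075]
red [0.431 0.082 0.03 ]
amber [ 0.437 -0.072  0.077]
green [ 0.485 -0.319] [0.092 0.22 ] 81.57933044433594
[[0.36899998784065247, -0.3479999899864197], [0.5870000123977661, -0.3799999952316284], [0.6000000238418579, -0.289000004529953], [0.382999986410141, -0.25699999928474426]]
blue [0.514 0.304] [0.304 0.093] 5.442109107971191
[[0.3580000102519989, 0.335999995470047], [0.367000013589859, 0.24300000071525574], [0.6690000295639038, 0.2720000147819519], [0.6600000262260437, 0.36399999260902405]]
```

Call:
step_arm(
  increments=[
    {"slide": [0.46,-0.77,0.16],"dr": [0,0,0.38],"gripper": 85},
    {"slide": [0.46,-0.77,0.16],"dr": [0,0,0.38],"gripper": 85},
    {"slide": [0.46,-0.77,0.16],"dr": [0,0,0.38],"gripper": 85},
    {"slide": [0.46,-0.77,0.16],"dr": [0,0,0.38],"gripper": 85},
    {"slide": [0.46,-0.77,0.16],"dr": [0,0,0.38],"gripper": 85},
    {"slide": [0.46,-0.77,0.16],"dr": [0,0,0.38],"gripper": 85},
    {"slide": [0.46,-0.77,0.16],"dr": [0,0,0.38],"gripper": 85},
    {"slide": [0.46,-0.77,0.16],"dr": [0,0,0.38],"gripper": 85},
    {"slide": [0.46,-0.77,0.16],"dr": [0,0,0.38],"gripper": 85},
    {"slide": [0.46,-0.77,0.16],"dr": [0,0,0.38],"gripper": 85},
    {"slide": [0.46,-0.77,0.16],"dr": [0,0,0.38],"gripper": 85},
    {"slide": [0,0,0],"dr": [0,0,0],"gripper": 85},
  ],
)

```text
t: 1.35
ee_pos: [0.4777, 0.0478, 0.2989]
tool_rot: [0.0, 0.003, 1.0, -0.001]
contact_force: [-0.2, 0.1, 0.1]
width: 0.996
finger_force: 0.0
```

Run:
```python
from h import *
im=grab('wrist','w1');print(np.round(im['pose'],3).tolist())
cv2.imwrite('pics/w1b.png',cv2.resize(im['frame'],(800,600),interpolation=cv2.INTER_CUBIC))
```

```text
[[0.007, 0.962, 0.272, 0.409], [1.0, -0.006, -0.003, 0.048], [-0.002, 0.272, -0.962, 0.461], [0.0, 0.0, 0.0, 1.0]]
```

View pics/w1b.png

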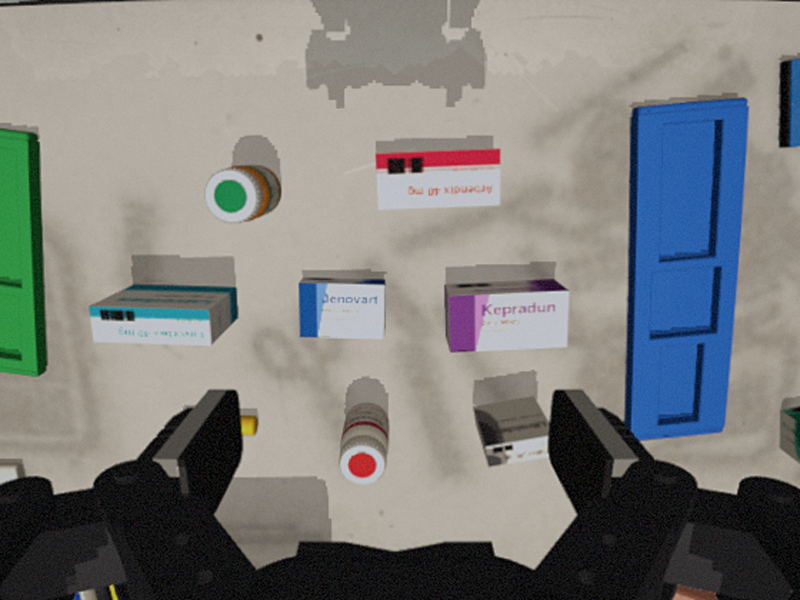

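The first wrist view (1.43x) shows the sticker of the amber bottle at (231,196) and that of the white bottle at (362,464). The white top faces sit at teal (150,330), purple (507,322), grey (520,450), and the blue tray is at (632..747,98..438). I'll move for a second view that also covers the green tray.

Call:
step_arm(
  increments=[
    {"slide": [-0.3,-0.9,0],"gripper": 85},
    {"slide": [-0.3,-0.9,0],"gripper": 85},
    {"slide": [-0.3,-0.9,0],"gripper": 85},
    {"slide": [-0.3,-0.3,0],"gripper": 85},
    {"slide": [0,0,0],"gripper": 85},
    {"slide": [0,0,0],"gripper": 85},
  ],
)

```text
validation failed for argument at $.in...
```

Run:
```python
from h import *
im=grab('wrist','w2');print(np.round(im['pose'],3).tolist())
cv2.imwrite('pics/w2b.png',cv2.resize(im['frame'],(800,600),interpolation=cv2.INTER_CUBIC))
```

```text
[[0.006, 0.962, 0.271, 0.408], [1.0, -0.006, -0.002, 0.05], [-0.001, 0.271, -0.962, 0.46], [0.0, 0.0, 0.0, 1.0]]
```

View pics/w2b.png

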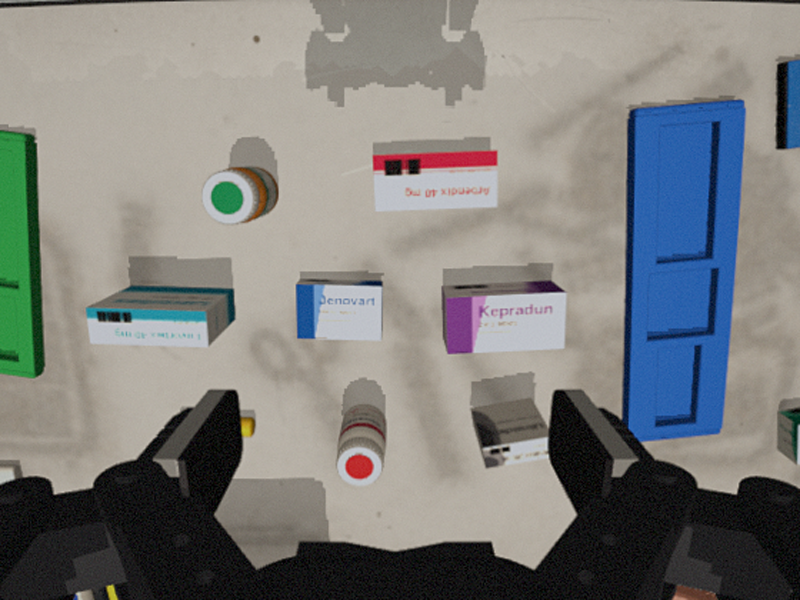

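The move was refused because the rows had no "dr", so this is the same view, about 2 px off after the arm settled. I'll send it again with full rows.

Call:
step_arm(
  increments=[
    {"slide": [-0.3,-0.9,0],"dr": [0,0,0],"gripper": 85},
    {"slide": [-0.3,-0.9,0],"dr": [0,0,0],"gripper": 85},
    {"slide": [-0.3,-0.9,0],"dr": [0,0,0],"gripper": 85},
    {"slide": [-0.3,-0.3,0],"dr": [0,0,0],"gripper": 85},
    {"slide": [0,0,0],"dr": [0,0,0],"gripper": 85},
    {"slide": [0,0,0],"dr": [0,0,0],"gripper": 85},
  ],
)

```text
t: 2.05
ee_pos: [0.416, -0.0972, 0.2989]
tool_rot: [0.0, 0.0, 1.0, 0.0]
contact_force: [1.0, 1.1, -0.2]
width: 0.997
finger_force: 0.0
```

Run:
```python
from h import *
im=grab('wrist','w2');print(np.round(im['pose'],3).tolist())
cv2.imwrite('pics/w2c.png',cv2.resize(im['frame'],(800,600),interpolation=cv2.INTER_CUBIC))
```

```text
[[0.001, 0.962, 0.273, 0.347], [1.0, -0.001, -0.001, -0.097], [-0.0, 0.273, -0.962, 0.461], [0.0, 0.0, 0.0, 1.0]]
```

View pics/w2c.png

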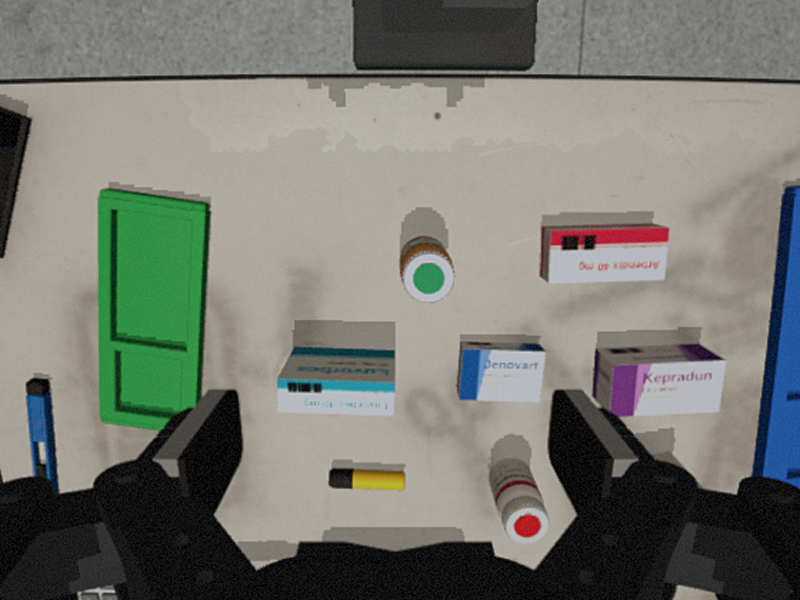

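This view (1.43x) shows the stickers at amber (429,278) and white (527,525). Teal's top face is at (276..397,378..414), purple's at (606..725,360..415), and the green tray runs from (100,188) to (210,428). Now I can triangulate.

```bash
cat > m.py <<'E'
from h import *
def blob(im,lo,hi,near,off=40):
    h=cv2.cvtColor(im['frame'],cv2.COLOR_BGR2HSV);m=cv2.inRange(h,lo,hi)
    if lo[0]==0: m|=cv2.inRange(h,(170,lo[1],lo[2]),(180,255,255))
    z=np.zeros_like(m);x,y=map(int,near);a,b=max(y-off,0),max(x-off,0);z[a:y+off,b:x+off]=m[a:y+off,b:x+off]
    return max(cv2.findContours(z,cv2.RETR_EXTERNAL,cv2.CHAIN_APPROX_NONE)[0],key=cv2.contourArea)
def cen(c): m=cv2.moments(c);return (m['m10']/m['m00'],m['m01']/m['m00'])
def corners(im,pts,s=1.42857):
    g=cv2.cvtColor(im['frame'],cv2.COLOR_BGR2GRAY);p=np.array(pts,np.float32).reshape(-1,1,2)/s
    return cv2.cornerSubPix(g,p.copy(),(3,3),(-1,-1),(3,30,.01)).reshape(-1,2)
def quad(c):
    h=cv2.convexHull(c);return cv2.approxPolyN(h,4,ensure_convex=True).reshape(-1,2)
E
python3 - <<'E'
from m import *
a,b,t=load('w1'),load('w2'),load('top0')
# note w1 pose is of its own moment
G=((45,100,60),(80,255,255));R=((0,130,90),(8,255,255))
for n,c,pa,pb in(('amber',G,(162,137),(300,195)),('white',R,(253,325),(369,367))):
    A,B=cen(blob(a,*c,pa,15)),cen(blob(b,*c,pb,15)); print(n,tri(a,[A],b,[B]).round(4))
def box(n,pa,pb):
    A,B=corners(a,pa),corners(b,pb); w=tri(a,A,b,B); print(n,w.round(4).tolist(), 'mean',w.mean(0).round(4))
    print('  edges',np.linalg.norm(w[:,:3]-np.roll(w[:,:3],-1,0),axis=1).round(4), 'shift',np.abs(A-np.array(pa)/1.42857).max().round(1),np.abs(B-np.array(pb)/1.42857).max().round(1))
    for im,P in((a,A),(b,B)):
        q=plane(im,P,w[:,2].mean()); r=cv2.minAreaRect(q[:,:2].astype(np.float32)); print('  ',np.round(r[0],4),np.round(r[1],4),r[2])
box('teal',[(90,304),(213,307),(211,345),(92,342)],[(278,380),(397,380),(395,414),(276,413)])
box('purple',[(446,295),(569,290),(568,346),(449,352)],[(608,374),(725,360),(721,411),(608,415)])
for n,c,im,near,nt in(('green',((50,120,40),(75,255,255)),b,(107,215),(415,245)),('blue',((100,150,60),(125,255,255)),a,(480,190),(147,217))):
    Q=quad(blob(im,*c,near,125)) if n=='blue' else quad(blob(im,*c,near,100))
    w=plane(im,Q,.016)
    r=cv2.minAreaRect(w[:,:2].astype(np.float32)); print(n,Q.tolist(),w[:,:2].round(4).tolist(),np.round(r[0],4),np.round(r[1],4),r[2])
E
```

```text
amber [[ 4.334e-01 -7.240e-02  7.600e-02  3.000e-04]]
white [[6.558e-01 1.800e-02 7.550e-02 5.000e-04]]
teal [[0.5158, -0.1926, 0.0718, 0.0002], [0.5197, -0.0973, 0.061, 0.0033], [0.5483, -0.0988, 0.0732, 0.001], [0.5447, -0.1932, 0.0747, 0.0006]] mean [ 0.5321 -0.1455  0.0702  0.0013]
  edges [0.096  0.0312 0.0944 0.0291] shift 2.7 2.4
   [ 0.5308 -0.1445] [0.1017 0.0335] 88.24000549316406
   [ 0.5323 -0.1462] [0.0955 0.0331] 88.13394165039062
purple [[0.5202, 0.0868, 0.0476, 0.0088], [0.5149, 0.1906, 0.0384, 0.0005], [0.5628, 0.1931, 0.0424, 0.0001], [0.5688, 0.0941, 0.038, 0.0007]] mean [0.5417 0.1411 0.0416 0.0025]
  edges [0.1043 0.0482 0.0993 0.05  ] shift 1.3 1.5
   [0.5404 0.1413] [0.0502 0.1019] 2.680379867553711
   [0.5439 0.1406] [0.0497 0.1012] 6.085813522338867
green [[147, 142], [138, 305], [69, 295], [69, 131]] [[0.3821, -0.2529], [0.6014, -0.2871], [0.587, -0.3813], [0.3682, -0.3468]] [ 0.4845 -0.3171] [0.0954 0.2222] 81.14607238769531
blue [[506, 302], [437, 309], [442, 75], [526, 68]] [[0.6619, 0.3627], [0.6709, 0.2668], [0.3685, 0.2389], [0.3597, 0.3376]] [0.5152 0.3022] [0.3037 0.0991] 5.273589134216309
```

Positions are good enough to start. First I'll take the amber bottle at (0.433,-0.072).

Call:
step_arm(
  increments=[
    {"slide": [0.35,0.5,-0.5],"dr": [0,0,0],"gripper": 80},
    {"slide": [0,0,-0.9],"dr": [0,0,0],"gripper": 80},
    {"slide": [0,0,-0.9],"dr": [0,0,0],"gripper": 80},
    {"slide": [0,0,-0.9],"dr": [0,0,0],"gripper": 80},
    {"slide": [0,0,-0.9],"dr": [0,0,0],"gripper": 80},
    {"slide": [0,0,-0.7],"dr": [0,0,0],"gripper": 80},
    {"slide": [0,0,-0.4],"dr": [0,0,0],"gripper": 80},
    {"slide": [0,0,-0.3],"dr": [0,0,0],"gripper": 80},
    {"slide": [0,0,0],"dr": [0,0,0],"gripper": 80},
  ],
  squeeze=40,
)

```text
t: 3.0
ee_pos: [0.4322, -0.0714, 0.0215]
tool_rot: [-0.002, -0.001, 1.0, 0.001]
contact_force: [-1.0, 0.2, 0.9]
width: 0.937
finger_force: 0.0
```

Call:
step_arm(
  increments=[
    {"slide": [0,0,0],"dr": [0,0,0],"gripper": 20},
    {"slide": [0,0,0],"dr": [0,0,0],"gripper": 20},
    {"slide": [0,0,0],"dr": [0,0,0],"gripper": 20},
    {"slide": [0,0,0],"dr": [0,0,0],"gripper": 20},
    {"slide": [0,0,0],"dr": [0,0,0],"gripper": 20},
    {"slide": [0,0,0],"dr": [0,0,0],"gripper": 20},
    {"slide": [0,0,0],"dr": [0,0,0],"gripper": 20},
  ],
)

```text
t: 3.7
ee_pos: [0.4345, -0.0731, 0.0252]
tool_rot: [0.001, 0.001, 1.0, 0.0]
contact_force: [-0.0, 1.9, 5.4]
width: 0.493
finger_force: 40.5
```

Run:
```python
from m import *
# tray heights and centres: outline corners across top0 and a wrist view
t=load('top0')
for n,c,f,near,o,nt,ot in(('green',((50,120,40),(75,255,255)),'w2',(107,215),100,(415,245),60),('blue',((100,150,60),(125,255,255)),'w1',(480,190),125,(147,217),72)):
    im=load(f); P=quad(blob(im,*c,near,o)); Q=quad(blob(t,*c,nt,ot))
    A=plane(im,P,.016);B=plane(t,Q,.016); idx=[int(np.argmin(np.linalg.norm(B-p,axis=1))) for p in A]
    print(n,tri(im,P,t,Q[idx]).round(4).tolist(),B[idx].round(4).tolist())
```

```text
green [[0.3851, -0.2671, -0.0244, 0.0005], [0.6029, -0.2904, 0.012, 0.0036], [0.5855, -0.3796, 0.0187, 0.0], [0.3683, -0.3519, 0.0068, 0.0006]] [[0.3824, -0.2584, 0.016], [0.601, -0.2911, 0.016], [0.5862, -0.3805, 0.016], [0.3676, -0.3492, 0.016]]
blue [[0.6616, 0.3636, 0.0154, 0.0016], [0.6695, 0.2706, 0.0142, 0.0077], [0.3672, 0.2483, -0.0049, 0.0014], [0.3591, 0.3368, 0.0166, 0.0013]] [[0.6607, 0.3638, 0.016], [0.6665, 0.2731, 0.016], [0.3668, 0.2438, 0.016], [0.3586, 0.3367, 0.016]]
```

Amber is gripped at 42 mm opening. Tray rim corners triangulate to about 0.016 m. Wells: green square (0.550,-0.328), oblong (0.451,-0.313), tool yaw 81°. Blue long (0.4345,0.2975), square (0.5315,0.306), small (0.611,0.313), tool yaw 95°.

Call:
step_arm(
  increments=[
    {"slide": [0,0,0.9],"dr": [0,0,0],"gripper": 20},
    {"slide": [0,0,0.9],"dr": [0,0,0],"gripper": 20},
    {"slide": [0.38,-0.85,0],"dr": [0,0,-0.25],"gripper": 20},
    {"slide": [0.38,-0.85,0],"dr": [0,0,-0.25],"gripper": 20},
    {"slide": [0.38,-0.85,0],"dr": [0,0,-0.25],"gripper": 20},
    {"slide": [0.38,-0.85,0],"dr": [0,0,-0.25],"gripper": 20},
    {"slide": [0.38,-0.85,0],"dr": [0,0,-0.25],"gripper": 20},
    {"slide": [0.38,-0.85,0],"dr": [0,0,-0.25],"gripper": 20},
    {"slide": [0,0,-0.6],"dr": [0,0,0],"gripper": 20},
    {"slide": [0,0,0],"dr": [0,0,0],"gripper": 20},
    {"slide": [0,0,0],"dr": [0,0,0],"gripper": 20},
  ],
)

```text
t: 4.8
ee_pos: [0.5468, -0.3274, 0.0832]
tool_rot: [-0.001, 0.079, 0.997, 0.001]
contact_force: [-0.0, -0.6, -0.0]
width: 0.487
finger_force: 41.0
```

Run:
```python
from h import *
im=grab('wrist','w3'); cv2.imwrite('pics/w3b.png',cv2.resize(im['frame'],(800,600)));print(np.round(im['pose'],3).tolist(),get_state()['ee_pos'])
```

```text
[[0.158, 0.951, 0.267, 0.479], [0.987, -0.152, -0.042, -0.317], [0.001, 0.27, -0.963, 0.245], [0.0, 0.0, 0.0, 1.0]] [ 0.54747634 -0.32757007  0.08472891]
```

View pics/w3b.png

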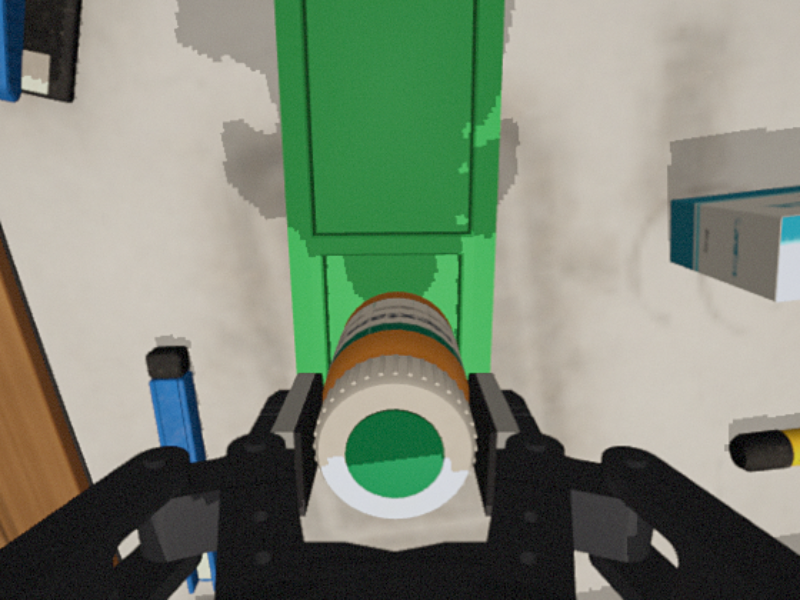

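The bottle hangs upright over the square well. The near rim of the square well is at v≈253 (u 325..462), with the divider above it. I'll check the centring against those edges.

Run:
```python
from h import *
im=load('w3'); p=np.array([(325,253),(462,253),(295,373),(492,373),(276,3),(505,3)])*.7
w=plane(im,p,.016); print(w.round(4).tolist())
e=(w[0]+w[1])/2; print('mid',e.round(4),'width',np.linalg.norm(w[0]-w[1])); d=np.array([.988,-.156,0])
for i in(2,4): print((w[i]+w[i+1])/2, np.linalg.norm(w[i]-w[i+1]))
print('well centre',(e+.031*d).round(4))
```

```text
[[0.5133, -0.3535, 0.016], [0.5229, -0.2936, 0.016], [0.5672, -0.3786, 0.016], [0.582, -0.2867, 0.016], [0.4116, -0.3537, 0.016], [0.426, -0.264, 0.016]]
mid [ 0.5181 -0.3236  0.016 ] width 0.06061112658837694
[ 0.5746131  -0.33265074  0.016     ] 0.09306452057633152
[ 0.41876582 -0.30881269  0.016     ] 0.09083735015865867
well centre [ 0.5488 -0.3284  0.016 ]
```

Call:
step_arm(
  increments=[
    {"slide": [0.02,0,-0.5],"dr": [0,0,0],"gripper": 20},
    {"slide": [0,0,-0.4],"dr": [0,0,0],"gripper": 20},
    {"slide": [0,0,-0.2],"dr": [0,0,0],"gripper": 20},
    {"slide": [0,0,0],"dr": [0,0,0],"gripper": 20},
    {"slide": [0,0,0],"dr": [0,0,0],"gripper": 20},
  ],
)

```text
t: 5.35
ee_pos: [0.5492, -0.3282, 0.0306]
tool_rot: [0.001, 0.079, 0.997, -0.001]
contact_force: [0.4, 0.2, -0.7]
width: 0.488
finger_force: 40.7
```

Call:
step_arm(
  increments=[
    {"slide": [0,0,-0.03],"dr": [0,0,0],"gripper": 20},
    {"slide": [0,0,0],"dr": [0,0,0],"gripper": 75},
    {"slide": [0,0,0],"dr": [0,0,0],"gripper": 75},
    {"slide": [0,0,0],"dr": [0,0,0],"gripper": 75},
    {"slide": [0,0,0],"dr": [0,0,0],"gripper": 75},
    {"slide": [0,0,0.5],"dr": [0,0,0],"gripper": 75},
    {"slide": [0,0,0.9],"dr": [0,0,0],"gripper": 75},
    {"slide": [0,0,0.9],"dr": [0,0,0],"gripper": 75},
    {"slide": [0,0,0.9],"dr": [0,0,0],"gripper": 75},
    {"slide": [0,0,0],"dr": [0,0,0],"gripper": 75},
  ],
)

```text
t: 6.35
ee_pos: [0.5509, -0.3298, 0.1966]
tool_rot: [0.006, 0.079, 0.997, -0.003]
contact_force: [-0.9, -0.2, 0.2]
width: 0.884
finger_force: 0.0
```

Call:
step_arm(
  increments=[
    {"slide": [0,0.9,0.1],"dr": [0,0,-1],"gripper": 70},
    {"slide": [0,0.9,0.1],"dr": [0,0,-1],"gripper": 70},
    {"slide": [0,0.9,0.1],"dr": [0,0,-1],"gripper": 70},
    {"slide": [0,0.9,0.1],"dr": [0,0,-1],"gripper": 70},
    {"slide": [0,0.9,0.1],"dr": [0,0,-1],"gripper": 70},
    {"slide": [0,0.9,0.1],"dr": [0,0,-1],"gripper": 70},
    {"slide": [0,0.9,0.1],"dr": [0,0,-1],"gripper": 70},
    {"slide": [0,0.9,0.1],"dr": [0,0,-1],"gripper": 70},
    {"slide": [0,0.9,0.1],"dr": [0,0,-1],"gripper": 70},
    {"slide": [0,0.9,0.1],"dr": [0,0,-1],"gripper": 70},
    {"slide": [-0.1,0.2,0],"dr": [0,0,-1],"gripper": 70},
    {"slide": [0,0,0],"dr": [0,0,-1],"gripper": 70},
  ],
)

```text
t: 7.55
ee_pos: [0.543, 0.1341, 0.2371]
tool_rot: [-0.0, 0.65, 0.76, 0.0]
contact_force: [0.2, -0.9, -0.2]
width: 0.824
finger_force: 0.0
```

Call:
step_arm(
  increments=[
    {"slide": [0,0,0],"dr": [0,0,-0.9],"gripper": 70},
    {"slide": [0,0,0],"dr": [0,0,0],"gripper": 70},
    {"slide": [0,0,0],"dr": [0,0,0],"gripper": 70},
  ],
)

```text
t: 7.85
ee_pos: [0.5435, 0.1317, 0.2372]
tool_rot: [-0.0, 0.684, 0.729, -0.0]
contact_force: [-0.4, 0.5, 0.0]
width: 0.823
finger_force: 0.0
```

Run:
```python
from h import *
im=grab('wrist','w4'); cv2.imwrite('pics/w4b.png',cv2.resize(im['frame'],(800,600)));print(np.round(im['pose'],3).tolist(),get_state()['ee_pos'],get_state()['tool_rot'])
```

```text
[[0.998, 0.061, 0.017, 0.539], [0.063, -0.96, -0.272, 0.2], [-0.0, 0.273, -0.962, 0.399], [0.0, 0.0, 0.0, 1.0]] [0.54353699 0.13162591 0.23722639] [-2.49131636e-05  6.84203949e-01  7.29290718e-01 -6.38911993e-05]
```

View pics/w4b.png

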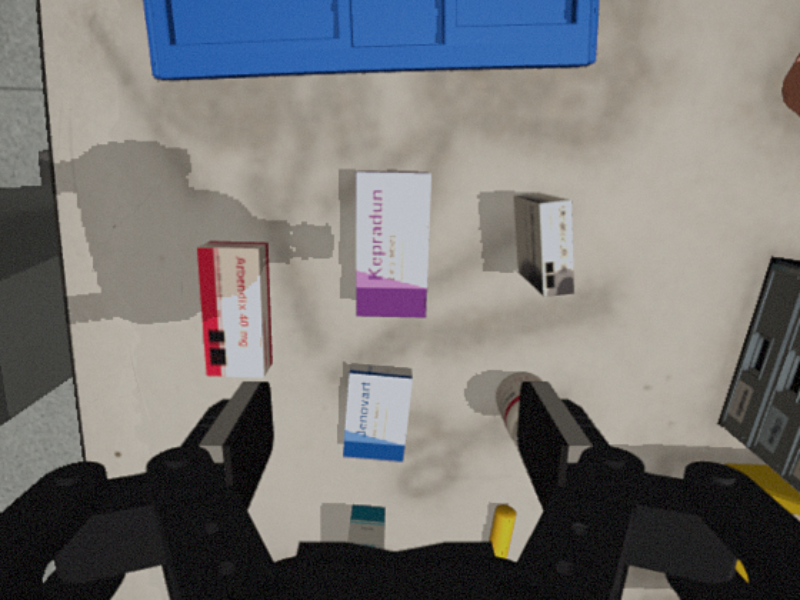

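In this clean view (1.43x), purple's top face is (358,171),(431,172),(427,317),(357,315). Grey's top face is (543,200),(572,201),(575,294),(546,295).

Run:
```python
from m import *
a,b=load('w1'),load('w4')
def box(n,pb,z):
    B=corners(b,pb); print(n,'shift',np.abs(B-np.array(pb)/1.42857).max().round(1))
    for P in(B,np.array(pb)/1.42857):
        q=plane(b,P,z); r=cv2.minAreaRect(q[:,:2].astype(np.float32)); print('  ',q[:,:2].mean(0).round(4),np.round(r[0],4),np.round(r[1],4),r[2])
box('purple',[(358,171),(431,172),(427,317),(357,315)],.044)
box('grey',[(543,200),(572,201),(575,294),(546,295)],.075)
A=corners(a,[(569,290),(568,346),(449,352)]);B=corners(b,[(358,171),(431,172),(427,317)]); print(tri(a,A,b,B).round(4).tolist())
print(tri(a,np.array([(549,466-24+16),(487,465)])*.7,b,np.array([(572,201),(575,294)])*.7).round(4).tolist())
```

```text
purple shift 1.2
   [0.5407 0.1425] [0.5407 0.1425] [0.0495 0.0992] 2.338092565536499
   [0.5416 0.1426] [0.5414 0.1424] [0.0496 0.0998] 2.8621180057525635
grey shift 2.5
   [0.6434 0.1528] [0.6437 0.1527] [0.0196 0.0594] 10.017098426818848
   [0.6452 0.153 ] [0.6454 0.1533] [0.0187 0.0616] 9.742237091064453
[[0.5143, 0.1907, 0.0391, 0.0005], [0.5628, 0.1931, 0.0424, 0.0], [0.5676, 0.0935, 0.0423, 0.0001]]
[[0.6549, 0.1804, 0.0645, 0.0056], [0.6604, 0.1241, 0.0711, 0.0017]]
```

Call:
step_arm(
  increments=[
    {"slide": [-0.05,0.22,-0.8],"dr": [0,0,-0.15],"gripper": 70},
    {"slide": [0,0,-0.9],"dr": [0,0,0],"gripper": 70},
    {"slide": [0,0,-0.9],"dr": [0,0,0],"gripper": 70},
    {"slide": [0,0,-0.9],"dr": [0,0,0],"gripper": 70},
    {"slide": [0,0,-0.5],"dr": [0,0,0],"gripper": 70},
    {"slide": [0,0,-0.38],"dr": [0,0,0],"gripper": 70},
    {"slide": [0,0,0],"dr": [0,0,0],"gripper": 70},
    {"slide": [0,0,0],"dr": [0,0,0],"gripper": 70},
  ],
)

```text
t: 8.7
ee_pos: [0.5413, 0.1427, 0.019]
tool_rot: [0.0, 0.69, 0.723, 0.0]
contact_force: [0.6, 0.5, 0.8]
width: 0.819
finger_force: 0.0
```

Call:
step_arm(
  increments=[
    {"slide": [0,0,0],"dr": [0,0,0],"gripper": 30},
    {"slide": [0,0,0],"dr": [0,0,0],"gripper": 30},
    {"slide": [0,0,0],"dr": [0,0,0],"gripper": 30},
    {"slide": [0,0,0],"dr": [0,0,0],"gripper": 30},
    {"slide": [0,0,0],"dr": [0,0,0],"gripper": 30},
    {"slide": [0,0,0],"dr": [0,0,0],"gripper": 30},
  ],
)

```text
t: 9.3
ee_pos: [0.5464, 0.1435, 0.0244]
tool_rot: [0.004, 0.691, 0.723, 0.006]
contact_force: [6.3, -0.4, 11.6]
width: 0.354
finger_force: 10.2
```

The opening of 30 mm is narrower than the carton, so the grasp went wrong. I'll look.

Run:
```python
from h import *
im=grab('wrist','w5'); s=grab('scene','s5')
A=cv2.resize(im['frame'],(560,420)); B=cv2.resize(s['frame'][120:300,130:370],(560,420))
cv2.imwrite('pics/w5b.png',cv2.resize(np.hstack([A,B]),(800,300)));print(get_state())
```

```text
{'t': 9.4, 'qpos': array([ 1.91672017e-01,  2.92536052e-01,  1.51413146e+00, -5.61602730e-04,
        1.32026392e+00,  1.45731126e-01]), 'qvel': array([ 3.26195293e-04, -4.98254401e-04,  6.76157200e-04,  1.53584650e-03,
       -8.33643582e-05,  9.47797009e-04]), 'joint_efforts': array([ 9.66100842e-01, -3.64241230e+01, -2.36216515e+01,  3.33174868e-01,
        1.85907986e+00, -4.20885044e-03]), 'ee_pos': array([0.54642885, 0.14345854, 0.02433144]), 'tool_rot': array([0.00446191, 0.69061163, 0.72318861, 0.00582259]), 'contact_force': array([ 6.73499006e+00, -4.94513419e-03,  1.28851967e+01]), 'moment': array([-0.01980037, -1.18368907,  0.00602239]), 'finger_force': 10.179119967506267, 'width': 0.3514609571033294}
```

View pics/w5b.png

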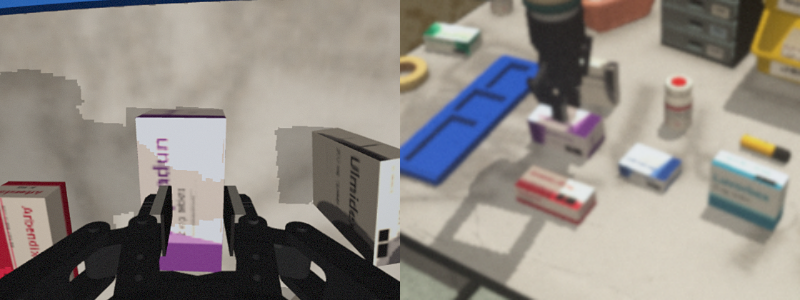

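The left finger has ridden up on the carton's top. I'll open, rise and measure again.

Call:
step_arm(
  increments=[
    {"slide": [0,0,0.05],"dr": [0,0,0],"gripper": 80},
    {"slide": [0,0,0.1],"dr": [0,0,0],"gripper": 80},
    {"slide": [0,0,0.1],"dr": [0,0,0],"gripper": 80},
    {"slide": [0,0,0.1],"dr": [0,0,0],"gripper": 80},
    {"slide": [0,0,0.3],"dr": [0,0,0],"gripper": 80},
    {"slide": [0,0,0.9],"dr": [0,0,0],"gripper": 80},
    {"slide": [0,0,0.9],"dr": [0,0,0],"gripper": 80},
    {"slide": [0,0,0.9],"dr": [0,0,0],"gripper": 80},
    {"slide": [0,0,0.9],"dr": [0,0,0],"gripper": 80},
    {"slide": [0,0,0.1],"dr": [0,0,0],"gripper": 80},
    {"slide": [0,0,0],"dr": [0,0,0],"gripper": 80},
    {"slide": [0,0,0],"dr": [0,0,0],"gripper": 80},
  ],
)

```text
t: 10.6
ee_pos: [0.5405, 0.1427, 0.2346]
tool_rot: [-0.001, 0.691, 0.723, -0.001]
contact_force: [-0.6, -1.4, -0.8]
width: 0.94
finger_force: 0.0
```

Run:
```python
from h import *
im=grab('wrist','w6'); cv2.imwrite('pics/w6b.png',cv2.resize(im['frame'],(800,600)));print(np.round(im['pose'],3).tolist(),get_state()['ee_pos'],get_state()['tool_rot'])
```

```text
[[0.999, 0.044, 0.01, 0.538], [0.045, -0.961, -0.273, 0.212], [-0.002, 0.273, -0.962, 0.396], [0.0, 0.0, 0.0, 1.0]] [0.54030169 0.14264586 0.2340006 ] [-0.000971    0.69062452  0.72321155 -0.00137445]
```

View pics/w6b.png

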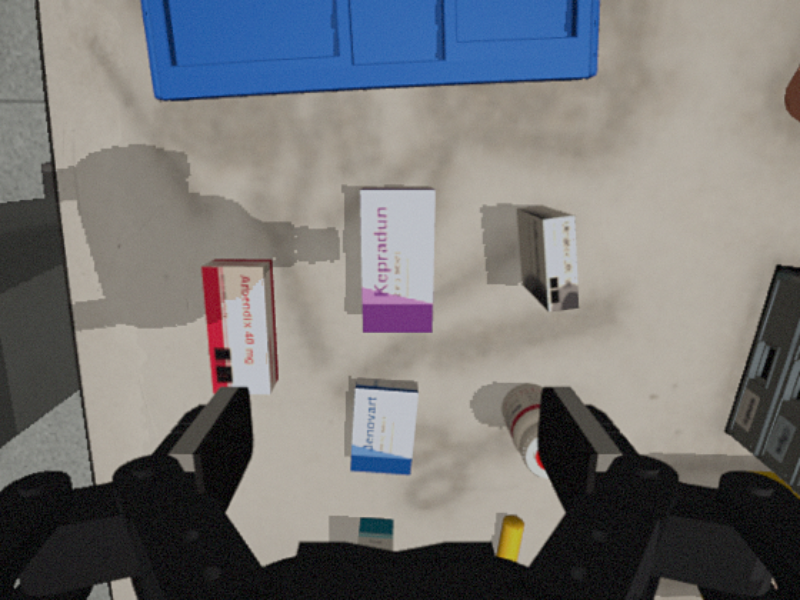

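The carton still lies flat at (361,187),(435,187),(433,332),(362,331). Its centre is in line with the gripper, so the pads must have been too high. I'll measure the finger tips' height from the picture.

Run:
```python
from m import *
from scipy.spatial.transform import Rotation as R
b=load('w6'); tcp=np.array([.5403,.14265,.2340]); q=[-.00097,.69062,.72321,-.00137]; Rt=R.from_quat([*q[1:],q[0]]).as_matrix()
o,r=rays(b,np.array([(250,390),(543,388),(215,390),(578,390)])*.7)
o2=Rt.T@(o-tcp); r2=r@Rt
for i,y in zip(range(4),(-.040,.040,-.040,.040)):
    for yy in(y,y*1.35): s=(yy-o2[1])/r2[i,1]; print(i,(o2+s*r2[i]).round(4))
print('sizes at tool z=0,-.02:'); 
for z in(0,-.02,-.04): s=(z-o2[2])/r2[:,2]; print((o2+s[:,None]*r2).round(4).tolist())
B=np.array([(361,187),(435,187),(433,332),(362,331)])*.7
w=plane(b,B,.044);print(w.mean(0),w.round(4).tolist(),cv2.minAreaRect(w[:,:2].astype(np.float32)))
```

```text
0 [ 0.0074 -0.04   -0.0299]
0 [-0.0142 -0.054   0.0166]
1 [ 0.0094  0.04   -0.0333]
1 [-0.0113  0.054   0.0118]
2 [ 0.0195 -0.04   -0.056 ]
2 [ 0.0021 -0.054  -0.0186]
3 [ 0.0204  0.04   -0.0582]
3 [ 0.0034  0.054  -0.0218]
sizes at tool z=0,-.02:
[[-0.0065, -0.049, 0.0], [-0.0059, 0.0503, 0.0], [-0.0065, -0.061, 0.0], [-0.0067, 0.0624, 0.0]]
[[0.0028, -0.043, -0.02], [0.0033, 0.0441, -0.02], [0.0028, -0.0535, -0.02], [0.0026, 0.0547, -0.02]]
[[0.0121, -0.037, -0.04], [0.0125, 0.0379, -0.04], [0.0121, -0.046, -0.04], [0.0119, 0.047, -0.04]]
[0.54200124 0.14338576 0.044     ] [[0.5155, 0.1924, 0.044], [0.5642, 0.1946, 0.044], [0.5694, 0.0941, 0.044], [0.519, 0.0925, 0.044]] ((0.5424098372459412, 0.14347292482852936), (0.05037502944469452, 0.1005905419588089), 2.0158958435058594)
```

The tips sit about 30 mm behind the TCP when open, so the pads only reached the carton's top. I'll go about 17 mm lower.

Call:
step_arm(
  increments=[
    {"slide": [0.03,0.02,-0.8],"dr": [0,0,0],"gripper": 70},
    {"slide": [0,0,-0.9],"dr": [0,0,0],"gripper": 70},
    {"slide": [0,0,-0.9],"dr": [0,0,0],"gripper": 70},
    {"slide": [0,0,-0.9],"dr": [0,0,0],"gripper": 70},
    {"slide": [0,0,-0.5],"dr": [0,0,0],"gripper": 70},
    {"slide": [0,0,-0.3],"dr": [0,0,0],"gripper": 70},
    {"slide": [0,0,-0.2],"dr": [0,0,0],"gripper": 70},
    {"slide": [0,0,-0.14],"dr": [0,0,0],"gripper": 70},
    {"slide": [0,0,0],"dr": [0,0,0],"gripper": 70},
    {"slide": [0,0,0],"dr": [0,0,0],"gripper": 70},
  ],
)

```text
t: 11.65
ee_pos: [0.5433, 0.1439, 0.0051]
tool_rot: [0.001, 0.691, 0.723, 0.001]
contact_force: [-0.2, 0.7, 0.8]
width: 0.815
finger_force: 0.0
```

Call:
step_arm(
  increments=[
    {"slide": [0,0,0],"dr": [0,0,0],"gripper": 40},
    {"slide": [0,0,0],"dr": [0,0,0],"gripper": 40},
    {"slide": [0,0,0],"dr": [0,0,0],"gripper": 40},
    {"slide": [0,0,0],"dr": [0,0,0],"gripper": 40},
    {"slide": [0,0,0],"dr": [0,0,0],"gripper": 40},
  ],
)

```text
t: 12.15
ee_pos: [0.5434, 0.144, 0.0052]
tool_rot: [0.001, 0.691, 0.723, 0.001]
contact_force: [-0.4, 0.7, 7.1]
width: 0.574
finger_force: 43.6
```

Call:
step_arm(
  increments=[
    {"slide": [0,0,0.5],"dr": [0,0,0],"gripper": 40},
    {"slide": [0,0,0.9],"dr": [0,0,0],"gripper": 40},
    {"slide": [0,0,0.9],"dr": [0,0,0],"gripper": 40},
    {"slide": [-0.18,-0.91,0.1],"dr": [0,0,1],"gripper": 40},
    {"slide": [-0.18,-0.91,0],"dr": [0,0,1],"gripper": 40},
    {"slide": [-0.18,-0.91,0],"dr": [0,0,1],"gripper": 40},
    {"slide": [-0.18,-0.91,0],"dr": [0,0,1],"gripper": 40},
    {"slide": [-0.18,-0.91,0],"dr": [0,0,1],"gripper": 40},
    {"slide": [-0.18,-0.91,0],"dr": [0,0,1],"gripper": 40},
    {"slide": [-0.18,-0.91,0],"dr": [0,0,1],"gripper": 40},
    {"slide": [-0.18,-0.91,0],"dr": [0,0,1],"gripper": 40},
  ],
)

```text
t: 13.25
ee_pos: [0.4697, -0.2219, 0.1238]
tool_rot: [-0.0, 0.335, 0.942, 0.0]
contact_force: [0.4, -0.4, -1.6]
width: 0.574
finger_force: 42.8
```

Call:
step_arm(
  increments=[
    {"slide": [-0.18,-0.91,0],"dr": [0,0,1],"gripper": 40},
    {"slide": [-0.18,-0.91,0],"dr": [0,0,1],"gripper": 40},
    {"slide": [0,0,0],"dr": [0,0,1],"gripper": 40},
    {"slide": [0,0,0],"dr": [0,0,1],"gripper": 40},
    {"slide": [0,0,0],"dr": [0,0,1],"gripper": 40},
    {"slide": [0,0,0],"dr": [0,0,0],"gripper": 40},
    {"slide": [0,0,0],"dr": [0,0,0],"gripper": 40},
  ],
)

```text
t: 13.95
ee_pos: [0.4524, -0.3111, 0.1237]
tool_rot: [-0.0, 0.083, 0.997, 0.0]
contact_force: [1.2, 0.7, -0.5]
width: 0.577
finger_force: 42.8
```

Run:
```python
from h import *
im=grab('wrist','w7'); s=grab('scene','s7')
cv2.imwrite('pics/w7b.png',np.hstack([cv2.resize(im['frame'],(400,300)),cv2.resize(s['frame'][150:420,260:560],(400,300))]));print(get_state()['ee_pos'],get_state()['tool_rot'])
```

```text
[ 0.45251985 -0.31105043  0.1238391 ] [-6.96323780e-05  8.24963218e-02  9.96591362e-01  9.74698535e-05]
```

View pics/w7b.png

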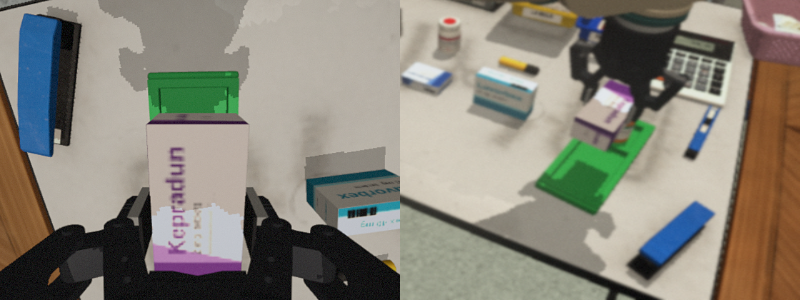

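Purple is held level above the oblong well, with its long side along the tray. I'm lowering it.

Call:
step_arm(
  increments=[
    {"slide": [-0.03,-0.03,-0.7],"dr": [0,0,0],"gripper": 40},
    {"slide": [0,0,-0.7],"dr": [0,0,0],"gripper": 40},
    {"slide": [0,0,-0.4],"dr": [0,0,0],"gripper": 40},
    {"slide": [0,0,-0.3],"dr": [0,0,0],"gripper": 40},
    {"slide": [0,0,-0.15],"dr": [0,0,0],"gripper": 40},
    {"slide": [0,0,0],"dr": [0,0,0],"gripper": 40},
    {"slide": [0,0,0],"dr": [0,0,0],"gripper": 40},
  ],
)

```text
t: 14.75
ee_pos: [0.4517, -0.3132, 0.0126]
tool_rot: [0.001, 0.082, 0.997, -0.0]
contact_force: [0.2, -0.6, -0.5]
width: 0.575
finger_force: 42.8
```

Call:
step_arm(
  increments=[
    {"slide": [0,0,-0.05],"dr": [0,0,0],"gripper": 40},
    {"slide": [0,0,0],"dr": [0,0,0],"gripper": 70},
    {"slide": [0,0,0],"dr": [0,0,0],"gripper": 70},
    {"slide": [0,0,0],"dr": [0,0,0],"gripper": 70},
    {"slide": [0,0,0.2],"dr": [0,0,0],"gripper": 70},
    {"slide": [0,0,0.5],"dr": [0,0,0],"gripper": 70},
    {"slide": [0,0,0.9],"dr": [0,0,0],"gripper": 70},
    {"slide": [0,0,0.9],"dr": [0,0,0],"gripper": 70},
    {"slide": [0,0,0.9],"dr": [0,0,0],"gripper": 70},
    {"slide": [0,0,0.9],"dr": [0,0,-1],"gripper": 70},
    {"slide": [0.3,0.7,0.1],"dr": [0,0,-1],"gripper": 70},
    {"slide": [0.3,0.7,0.1],"dr": [0,0,-1],"gripper": 70},
  ],
)

```text
t: 15.95
ee_pos: [0.4815, -0.2427, 0.2369]
tool_rot: [0.002, 0.24, 0.971, -0.001]
contact_force: [-0.4, 0.6, -0.7]
width: 0.821
finger_force: 0.0
```

Call:
step_arm(
  increments=[
    {"slide": [0.3,0.7,0],"dr": [0,0,-1],"gripper": 70},
    {"slide": [0.3,0.6,0],"dr": [0,0,-1],"gripper": 70},
    {"slide": [0.3,0.6,0],"dr": [0,0,-1],"gripper": 70},
    {"slide": [0.1,0,0],"dr": [0,0,-1],"gripper": 70},
    {"slide": [0,0,0],"dr": [0,0,-1],"gripper": 70},
    {"slide": [0,0,0],"dr": [0,0,-1],"gripper": 70},
    {"slide": [0,0,0],"dr": [0,0,-1],"gripper": 70},
    {"slide": [0,0,0],"dr": [0,0,-1],"gripper": 70},
    {"slide": [0,0,0],"dr": [0,0,-1],"gripper": 70},
    {"slide": [0,0,0],"dr": [0,0,-1],"gripper": 70},
    {"slide": [0,0,0],"dr": [0,0,0],"gripper": 70},
    {"slide": [0,0,0],"dr": [0,0,0],"gripper": 70},
  ],
)

```text
t: 17.15
ee_pos: [0.531, -0.1477, 0.2345]
tool_rot: [0.0, 0.69, 0.724, 0.0]
contact_force: [-0.4, -0.2, -0.5]
width: 0.82
finger_force: 0.0
```

Run:
```python
from h import *
im=grab('wrist','w8'); cv2.imwrite('pics/w8b.png',cv2.resize(im['frame'],(800,600)));print(get_state()['ee_pos'],get_state()['tool_rot'])
```

```text
[ 0.53100552 -0.14771838  0.234357  ] [2.38129748e-04 6.89750365e-01 7.24047210e-01 1.20297860e-04]
```

View pics/w8b.png

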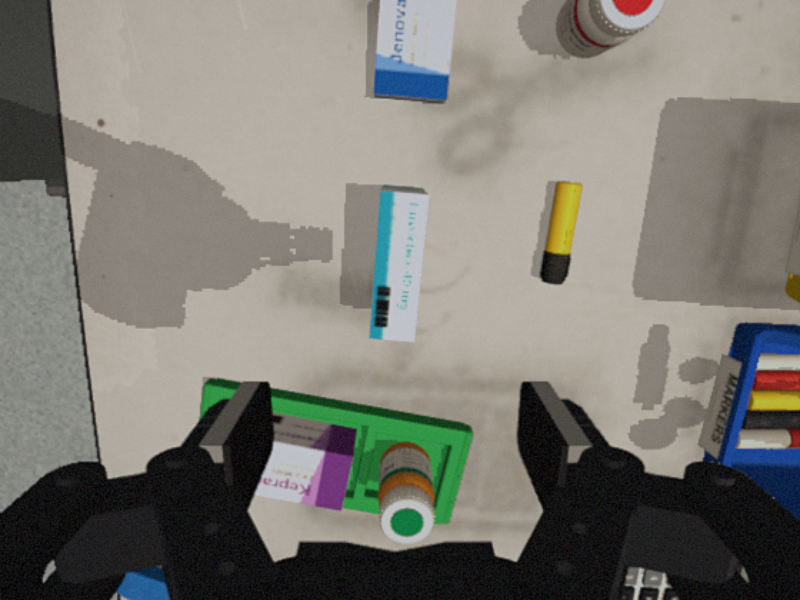

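Both green-tray items look seated. Teal's top face here is (384,187),(429,192),(416,341),(369,338).

Run:
```python
from m import *
b,a=load('w8'),load('w2'); P=np.array([(384,187),(429,192),(416,341),(369,338)])*.7
w=plane(b,P,.075);e=w[[0,1]].mean(0)-w[[2,3]].mean(0);print(w.round(4).tolist(),w.mean(0),np.linalg.norm(e),np.degrees(np.arctan2(e[1],e[0])))
print(tri(b,P[[1,2]],a,np.array([(395,414),(276,413)])*.7).round(4).tolist())
```

```text
[[0.5221, -0.0957, 0.075], [0.5493, -0.0974, 0.075], [0.547, -0.1925, 0.075], [0.5164, -0.1919, 0.075]] [ 0.53371046 -0.14437629  0.075     ] 0.09576621703910146 87.63866701992698
[[0.5496, -0.0975, 0.0705, 0.0001], [0.5474, -0.1943, 0.0725, 0.0017]]
```

Call:
step_arm(
  increments=[
    {"slide": [0.05,0.06,-0.7],"dr": [0,0,-0.87],"gripper": 65},
    {"slide": [0,0,-0.9],"dr": [0,0,0],"gripper": 65},
    {"slide": [0,0,-0.9],"dr": [0,0,0],"gripper": 65},
    {"slide": [0,0,-0.8],"dr": [0,0,0],"gripper": 65},
    {"slide": [0,0,-0.5],"dr": [0,0,0],"gripper": 65},
    {"slide": [0,0,-0.4],"dr": [0,0,0],"gripper": 65},
    {"slide": [0,0,0],"dr": [0,0,0],"gripper": 65},
    {"slide": [0,0,0],"dr": [0,0,0],"gripper": 65},
  ],
)

```text
t: 18.0
ee_pos: [0.5338, -0.1448, 0.0246]
tool_rot: [0.0, 0.723, 0.691, 0.0]
contact_force: [0.3, -1.0, 0.7]
width: 0.76
finger_force: 0.0
```

Call:
step_arm(
  increments=[
    {"slide": [0,0,0],"dr": [0,0,0],"gripper": 20},
    {"slide": [0,0,0],"dr": [0,0,0],"gripper": 20},
    {"slide": [0,0,0],"dr": [0,0,0],"gripper": 20},
    {"slide": [0,0,0],"dr": [0,0,0],"gripper": 20},
    {"slide": [0,0,0],"dr": [0,0,0],"gripper": 20},
    {"slide": [0,0,0],"dr": [0,0,0],"gripper": 20},
  ],
)

```text
t: 18.6
ee_pos: [0.5343, -0.145, 0.0253]
tool_rot: [0.001, 0.723, 0.691, 0.001]
contact_force: [-1.6, -0.5, 5.7]
width: 0.345
finger_force: 41.8
```

Call:
step_arm(
  increments=[
    {"slide": [0,0,0.5],"dr": [0,0,0],"gripper": 20},
    {"slide": [0,0,0.9],"dr": [0,0,0],"gripper": 20},
    {"slide": [0,0,0.9],"dr": [0,0,1],"gripper": 20},
    {"slide": [-0.2,0.88,0.1],"dr": [0,0,1],"gripper": 20},
    {"slide": [-0.2,0.88,0],"dr": [0,0,1],"gripper": 20},
    {"slide": [-0.2,0.88,0],"dr": [0,0,1],"gripper": 20},
    {"slide": [-0.2,0.88,0],"dr": [0,0,1],"gripper": 20},
    {"slide": [-0.2,0.88,0],"dr": [0,0,1],"gripper": 20},
    {"slide": [-0.2,0.88,0],"dr": [0,0,1],"gripper": 20},
    {"slide": [-0.2,0.88,0],"dr": [0,0,1],"gripper": 20},
    {"slide": [-0.2,0.88,0],"dr": [0,0,1],"gripper": 20},
    {"slide": [-0.2,0.88,0],"dr": [0,0,1],"gripper": 20},
  ],
)

```text
t: 19.8
ee_pos: [0.4427, 0.253, 0.144]
tool_rot: [0.0, 0.278, 0.96, 0.0]
contact_force: [0.8, -0.7, -0.6]
width: 0.342
finger_force: 41.1
```

Call:
step_arm(
  increments=[
    {"slide": [-0.2,0.88,0],"dr": [0,0,1],"gripper": 20},
    {"slide": [0,0,0],"dr": [0,0,1],"gripper": 20},
    {"slide": [0,0,0],"dr": [0,0,1],"gripper": 20},
    {"slide": [0,0,0],"dr": [0,0,1],"gripper": 20},
    {"slide": [0,0,0],"dr": [0,0,1],"gripper": 20},
    {"slide": [0,0,0],"dr": [0,0,1],"gripper": 20},
    {"slide": [0,0,0],"dr": [0,0,0.2],"gripper": 20},
    {"slide": [0,0,0],"dr": [0,0,0],"gripper": 20},
    {"slide": [0,0,0],"dr": [0,0,0],"gripper": 20},
  ],
)

```text
t: 20.7
ee_pos: [0.4335, 0.2953, 0.1439]
tool_rot: [-0.0, -0.039, 0.999, 0.0]
contact_force: [-0.2, 0.4, -1.2]
width: 0.343
finger_force: 41.1
```

Run:
```python
from h import *
im=grab('wrist','w9'); cv2.imwrite('pics/w9b.png',cv2.resize(im['frame'],(800,600)));print(get_state()['ee_pos'],get_state()['tool_rot'])
```

```text
[0.43352812 0.29527596 0.14391306] [-6.14921447e-06 -3.94652736e-02  9.99220941e-01  6.13631503e-05]
```

View pics/w9b.png

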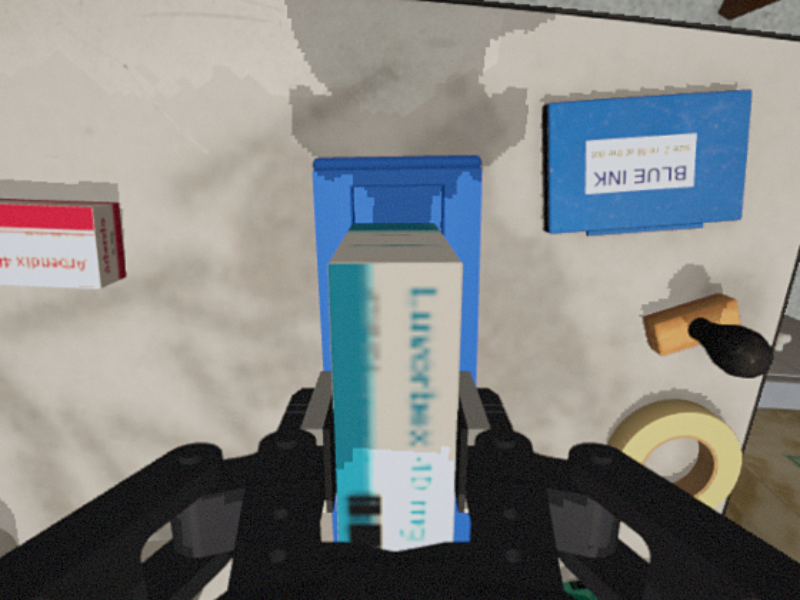

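The tray's near end shows its rim at v≈167 (u 315..481) and the long well's near edge at v≈185 (u 353..443). I'll compute the centring.

Run:
```python
from h import *
im=load('w9'); p=np.array([(315,167),(481,166),(353,185),(443,185),(330,370),(477,370)])*.7
w=plane(im,p,.016); d=np.array([.9963,.0858,0]); print(w[:,:2].round(4).tolist())
m=[(w[i]+w[i+1])/2 for i in(0,2,4)]; print(m, np.linalg.norm(w[0]-w[1]),np.linalg.norm(w[2]-w[3]))
print('long well centre',m[0]+d*.0705,m[1]+d*.0575, 'tray axis yaw', np.degrees(np.arctan2(*(w[1]-w[0])[[1,0]])))
print('carton top front edge',plane(im,np.array([(330,263),(462,263)])*.7,.075+.1188)[:,:2])
```

```text
[[0.3722, 0.2473], [0.3647, 0.336], [0.3801, 0.2682], [0.3763, 0.3167], [0.4886, 0.2605], [0.4818, 0.3479]]
[array([0.36843633, 0.29163935, 0.016     ]), array([0.37817842, 0.29242305, 0.016     ]), array([0.48521786, 0.30423796, 0.016     ])] 0.08906800677295697 0.04867560510195869
long well centre [0.43867548 0.29768825 0.016     ] [0.43546567 0.29735655 0.016     ] tray axis yaw 94.79902834905367
carton top front edge [[0.38757227 0.27739344]
 [0.3853419  0.30597042]]
```

Call:
step_arm(
  increments=[
    {"slide": [0.05,0.04,-0.6],"dr": [0,0,0],"gripper": 20},
    {"slide": [0,0,-0.7],"dr": [0,0,0],"gripper": 20},
    {"slide": [0,0,-0.5],"dr": [0,0,0],"gripper": 20},
    {"slide": [0,0,-0.3],"dr": [0,0,0],"gripper": 20},
    {"slide": [0,0,-0.16],"dr": [0,0,0],"gripper": 20},
    {"slide": [0,0,0],"dr": [0,0,0],"gripper": 20},
    {"slide": [0,0,0],"dr": [0,0,0],"gripper": 20},
  ],
)

```text
t: 21.45
ee_pos: [0.4368, 0.2978, 0.0323]
tool_rot: [0.001, -0.04, 0.999, 0.001]
contact_force: [-0.3, -0.3, -0.3]
width: 0.347
finger_force: 41.1
```

Call:
step_arm(
  increments=[
    {"slide": [0,0,-0.04],"dr": [0,0,0],"gripper": 20},
    {"slide": [0,0,0],"dr": [0,0,0],"gripper": 60},
    {"slide": [0,0,0],"dr": [0,0,0],"gripper": 60},
    {"slide": [0,0,0],"dr": [0,0,0],"gripper": 60},
    {"slide": [0,0,0.3],"dr": [0,0,0],"gripper": 60},
    {"slide": [0,0,0.9],"dr": [0,0,0],"gripper": 60},
    {"slide": [0,0,0.9],"dr": [0,0,0],"gripper": 60},
    {"slide": [0,0,0.9],"dr": [0,0,-1],"gripper": 60},
    {"slide": [0,0,0.9],"dr": [0,0,-1],"gripper": 60},
    {"slide": [0.69,-0.48,0.1],"dr": [0,0,-1],"gripper": 60},
    {"slide": [0.69,-0.48,0],"dr": [0,0,-1],"gripper": 60},
    {"slide": [0.69,-0.48,0],"dr": [0,0,-1],"gripper": 60},
  ],
)

```text
t: 22.65
ee_pos: [0.5406, 0.2246, 0.2312]
tool_rot: [0.001, 0.221, 0.975, 0.001]
contact_force: [0.9, 0.6, 0.1]
width: 0.706
finger_force: 0.0
```

Call:
step_arm(
  increments=[
    {"slide": [0.69,-0.48,0],"dr": [0,0,-1],"gripper": 60},
    {"slide": [0.69,-0.48,0],"dr": [0,0,-1],"gripper": 60},
    {"slide": [0.69,-0.48,0],"dr": [0,0,-1],"gripper": 60},
    {"slide": [0,0,0],"dr": [0,0,-1],"gripper": 60},
    {"slide": [0,0,0],"dr": [0,0,-1],"gripper": 60},
    {"slide": [0,0,0],"dr": [0,0,-1],"gripper": 60},
    {"slide": [0,0,0],"dr": [0,0,-1],"gripper": 60},
    {"slide": [0,0,0],"dr": [0,0,-1],"gripper": 60},
    {"slide": [0,0,0],"dr": [0,0,-1],"gripper": 60},
    {"slide": [0,0,0],"dr": [0,0,-0.75],"gripper": 60},
    {"slide": [0,0,0],"dr": [0,0,0],"gripper": 60},
    {"slide": [0,0,0],"dr": [0,0,0],"gripper": 60},
  ],
)

```text
t: 23.85
ee_pos: [0.643, 0.1533, 0.2298]
tool_rot: [0.0, 0.668, 0.745, 0.0]
contact_force: [-0.1, -0.9, -0.1]
width: 0.705
finger_force: 0.0
```

Run:
```python
from h import *
im=grab('wrist','w10'); cv2.imwrite('pics/w10b.png',cv2.resize(im['frame'],(800,600)));print(get_state()['ee_pos'],get_state()['tool_rot'])
```

```text
[0.64301515 0.15329394 0.22956763] [2.14506827e-04 6.67631872e-01 7.44491487e-01 2.51600270e-04]
```

View pics/w10b.png

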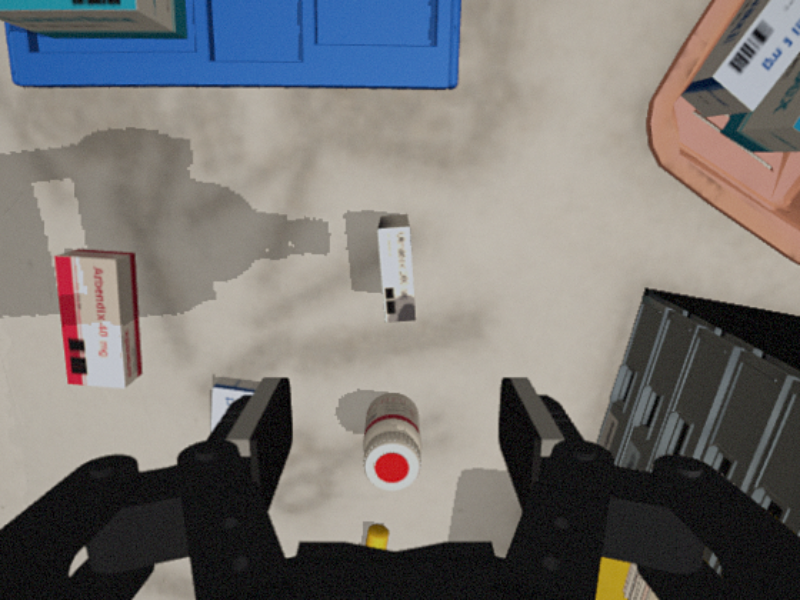

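Teal stands in the long well. Grey's top face is about (379,229),(411,228),(415,320),(385,322), and the white bottle's sticker is at (391,467).

Run:
```python
from m import *
b,a=load('w10'),load('w4'); P=np.array([(379,229),(411,228),(415,320),(385,322)])*.7
for z in(.073,.075):
  w=plane(b,P,z);e=w[[0,1]].mean(0)-w[[2,3]].mean(0);print(w.round(4).tolist(),w.mean(0),np.linalg.norm(e),np.degrees(np.arctan2(e[1],e[0])))
print(tri(b,P[[1,2,3]],a,np.array([(572,201),(575,294),(546,295)])*.7).round(4).tolist())
R=((0,130,90),(8,255,255)); B=cen(blob(b,*R,(274,327),20))
for f,p in(('w1',(253,325)),('w2',(369,367))): c=load(f); print('white',tri(b,[B],c,[cen(blob(c,*R,p,15))]).round(4))
# blue tray outer edge (near camera) and right corner
print(plane(b,np.array([(459,86),(14,86)])*.7,0)[:,:2].round(4).tolist())
```

```text
[[0.6306, 0.1797, 0.073], [0.6498, 0.1824, 0.073], [0.6592, 0.1245, 0.073], [0.6403, 0.1211, 0.073]] [0.64497155 0.15191976 0.073     ] 0.058941791935723756 99.29858788082795
[[0.6306, 0.1799, 0.075], [0.6497, 0.1826, 0.075], [0.659, 0.1251, 0.075], [0.6403, 0.1218, 0.075]] [0.64491093 0.1523581  0.075     ] 0.05857181090948197 99.29858788082802
[[0.6498, 0.1824, 0.0722, 0.0003], [0.659, 0.1253, 0.0768, 0.0008], [0.6401, 0.1232, 0.0785, 0.0006]]
white [[6.553e-01 1.810e-02 7.590e-02 1.000e-04]]
white [[6.554e-01 1.800e-02 7.590e-02 6.000e-04]]
[[0.6751, 0.2757], [0.3598, 0.2449]]
```

Call:
step_arm(
  increments=[
    {"slide": [0.04,-0.02,-0.7],"dr": [0,0,0.5],"gripper": 55},
    {"slide": [0,0,-0.9],"dr": [0,0,0],"gripper": 55},
    {"slide": [0,0,-0.9],"dr": [0,0,0],"gripper": 55},
    {"slide": [0,0,-0.8],"dr": [0,0,0],"gripper": 55},
    {"slide": [0,0,-0.5],"dr": [0,0,0],"gripper": 55},
    {"slide": [0,0,-0.3],"dr": [0,0,0],"gripper": 55},
    {"slide": [0,0,0],"dr": [0,0,0],"gripper": 55},
    {"slide": [0,0,0],"dr": [0,0,0],"gripper": 55},
  ],
  squeeze=40,
)

```text
t: 24.7
ee_pos: [0.6459, 0.1525, 0.0256]
tool_rot: [0.001, 0.648, 0.761, 0.001]
contact_force: [0.6, -0.7, 0.2]
width: 0.649
finger_force: 0.0
```

Call:
step_arm(
  increments=[
    {"slide": [0,0,0],"dr": [0,0,0],"gripper": 12},
    {"slide": [0,0,0],"dr": [0,0,0],"gripper": 12},
    {"slide": [0,0,0],"dr": [0,0,0],"gripper": 12},
    {"slide": [0,0,0],"dr": [0,0,0],"gripper": 12},
    {"slide": [0,0,0],"dr": [0,0,0],"gripper": 12},
    {"slide": [0,0,0],"dr": [0,0,0],"gripper": 12},
  ],
)

```text
t: 25.3
ee_pos: [0.6459, 0.1524, 0.0256]
tool_rot: [0.001, 0.649, 0.761, 0.001]
contact_force: [-0.5, -1.1, 5.8]
width: 0.229
finger_force: 39.9
```

Call:
step_arm(
  increments=[
    {"slide": [0,0,0.5],"dr": [0,0,0],"gripper": 12},
    {"slide": [0,0,0.9],"dr": [0,0,0],"gripper": 12},
    {"slide": [0,0,0.9],"dr": [0,0,1],"gripper": 12},
    {"slide": [-0.17,0.8,0],"dr": [0,0,1],"gripper": 12},
    {"slide": [-0.17,0.8,0],"dr": [0,0,1],"gripper": 12},
    {"slide": [-0.17,0.8,0],"dr": [0,0,1],"gripper": 12},
    {"slide": [-0.17,0.8,0],"dr": [0,0,1],"gripper": 12},
    {"slide": [0,0,0],"dr": [0,0,1],"gripper": 12},
    {"slide": [0,0,0],"dr": [0,0,1],"gripper": 12},
    {"slide": [0,0,0],"dr": [0,0,1],"gripper": 12},
    {"slide": [0,0,0],"dr": [0,0,1],"gripper": 12},
    {"slide": [0,0,0],"dr": [0,0,1],"gripper": 12},
  ],
)

```text
t: 26.5
ee_pos: [0.6108, 0.3123, 0.1386]
tool_rot: [-0.0, 0.179, 0.984, -0.0]
contact_force: [-0.2, -0.1, -0.2]
width: 0.228
finger_force: 39.2
```

Call:
step_arm(
  increments=[
    {"slide": [0,0,0],"dr": [0,0,1],"gripper": 12},
    {"slide": [0,0,0],"dr": [0,0,1],"gripper": 12},
    {"slide": [0,0,0],"dr": [0,0,1],"gripper": 12},
    {"slide": [0,0,0],"dr": [0,0,1],"gripper": 12},
    {"slide": [0,0,0],"dr": [0,0,0.3],"gripper": 12},
    {"slide": [0,0,0],"dr": [0,0,0],"gripper": 12},
    {"slide": [0,0,0],"dr": [0,0,0],"gripper": 12},
  ],
)

```text
t: 27.2
ee_pos: [0.6109, 0.3123, 0.1387]
tool_rot: [-0.0, -0.042, 0.999, -0.0]
contact_force: [0.8, -1.0, 0.4]
width: 0.229
finger_force: 39.2
```

Run:
```python
from m import *
im=grab('wrist','w11'); print(get_state()['ee_pos'],get_state()['tool_rot'])
# tray sides on the table rows near the gripper: blue mask extents per row
h=cv2.cvtColor(im['frame'],cv2.COLOR_BGR2HSV); m=cv2.inRange(h,(100,150,60),(125,255,255))
for v in(150,180,200,220,240,255):
    u=np.where(m[v,100:460])[0]+100
    if len(u): print(v,u.min(),u.max(),plane(im,[(u.min(),v),(u.max(),v)],.016)[:,:2].round(4).tolist())
# far dark edges inside the tray along the column just left of the grey carton
```

```text
[0.61095706 0.31226807 0.13877584] [-1.35398689e-04 -4.24583018e-02  9.99098231e-01 -6.95617795e-06]
150 220 336 [[0.5745, 0.2654], [0.567, 0.3544]]
180 221 335 [[0.5978, 0.2672], [0.5903, 0.3566]]
200 222 334 [[0.614, 0.2687], [0.6064, 0.3578]]
220 223 334 [[0.6306, 0.2702], [0.623, 0.3599]]
240 224 333 [[0.6477, 0.2718], [0.6401, 0.3613]]
255 225 332 [[0.6609, 0.2732], [0.6534, 0.3621]]
```

The tray's centreline at x=0.611 is y=0.313, so grey is aligned. Lowering.

Call:
step_arm(
  increments=[
    {"slide": [0.02,0.02,-0.6],"dr": [0,0,0],"gripper": 12},
    {"slide": [0,0,-0.7],"dr": [0,0,0],"gripper": 12},
    {"slide": [0,0,-0.4],"dr": [0,0,0],"gripper": 12},
    {"slide": [0,0,-0.3],"dr": [0,0,0],"gripper": 12},
    {"slide": [0,0,-0.15],"dr": [0,0,0],"gripper": 12},
    {"slide": [0,0,0],"dr": [0,0,0],"gripper": 12},
    {"slide": [0,0,0],"dr": [0,0,0],"gripper": 12},
  ],
)

```text
t: 27.95
ee_pos: [0.6128, 0.3136, 0.033]
tool_rot: [0.001, -0.043, 0.999, 0.0]
contact_force: [-0.2, 0.5, 0.1]
width: 0.231
finger_force: 39.3
```

Call:
step_arm(
  increments=[
    {"slide": [0,0,-0.05],"dr": [0,0,0],"gripper": 12},
    {"slide": [0,0,0],"dr": [0,0,0],"gripper": 50},
    {"slide": [0,0,0],"dr": [0,0,0],"gripper": 50},
    {"slide": [0,0,0],"dr": [0,0,0],"gripper": 50},
    {"slide": [0,0,0.3],"dr": [0,0,0],"gripper": 50},
    {"slide": [0,0,0.9],"dr": [0,0,0],"gripper": 50},
    {"slide": [0,0,0.9],"dr": [0,0,0],"gripper": 80},
    {"slide": [0,0,0.9],"dr": [0,0,0],"gripper": 80},
    {"slide": [0.12,-0.84,0],"dr": [0,0,0],"gripper": 80},
    {"slide": [0.12,-0.84,0],"dr": [0,0,0],"gripper": 80},
    {"slide": [0.12,-0.84,0],"dr": [0,0,0],"gripper": 80},
    {"slide": [0.12,-0.84,0],"dr": [0,0,0],"gripper": 80},
  ],
)

```text
t: 29.15
ee_pos: [0.6361, 0.1438, 0.1806]
tool_rot: [0.001, -0.043, 0.999, 0.0]
contact_force: [1.0, -0.9, -0.1]
width: 0.937
finger_force: 0.0
```

Call:
step_arm(
  increments=[
    {"slide": [0.12,-0.84,0],"dr": [0,0,0],"gripper": 80},
    {"slide": [0.12,-0.84,0],"dr": [0,0,0],"gripper": 80},
    {"slide": [0.12,-0.84,0],"dr": [0,0,0],"gripper": 80},
    {"slide": [0,0,0],"dr": [0,0,0],"gripper": 80},
    {"slide": [0,0,0],"dr": [0,0,0],"gripper": 80},
    {"slide": [0,0,0],"dr": [0,0,0],"gripper": 80},
  ],
)

```text
t: 29.75
ee_pos: [0.6541, 0.0204, 0.1797]
tool_rot: [0.0, -0.043, 0.999, 0.0]
contact_force: [-0.2, 1.0, -0.5]
width: 0.932
finger_force: 0.0
```

Call:
step_arm(
  increments=[
    {"slide": [0.02,-0.05,-0.6],"dr": [0,0,0],"gripper": 80},
    {"slide": [0,0,-0.8],"dr": [0,0,0],"gripper": 80},
    {"slide": [0,0,-0.8],"dr": [0,0,0],"gripper": 80},
    {"slide": [0,0,-0.6],"dr": [0,0,0],"gripper": 80},
    {"slide": [0,0,-0.36],"dr": [0,0,0],"gripper": 80},
    {"slide": [0,0,0],"dr": [0,0,0],"gripper": 80},
    {"slide": [0,0,0],"dr": [0,0,0],"gripper": 80},
  ],
)

```text
t: 30.45
ee_pos: [0.6554, 0.018, 0.0219]
tool_rot: [0.0, -0.044, 0.999, 0.0]
contact_force: [-0.3, 0.8, 0.6]
width: 0.937
finger_force: 0.0
```

Call:
step_arm(
  increments=[
    {"slide": [0,0,0],"dr": [0,0,0],"gripper": 30},
    {"slide": [0,0,0],"dr": [0,0,0],"gripper": 30},
    {"slide": [0,0,0],"dr": [0,0,0],"gripper": 30},
    {"slide": [0,0,0],"dr": [0,0,0],"gripper": 30},
    {"slide": [0,0,0],"dr": [0,0,0],"gripper": 30},
    {"slide": [0,0,0],"dr": [0,0,0],"gripper": 30},
  ],
)

```text
t: 31.05
ee_pos: [0.6559, 0.017, 0.0226]
tool_rot: [0.001, -0.043, 0.999, 0.0]
contact_force: [-1.0, 1.3, 5.8]
width: 0.496
finger_force: 40.2
```

Call:
step_arm(
  increments=[
    {"slide": [0,0,0.6],"dr": [0,0,0],"gripper": 30},
    {"slide": [0,0,0.9],"dr": [0,0,0],"gripper": 30},
    {"slide": [0,0,0.9],"dr": [0,0,0],"gripper": 30},
    {"slide": [-0.35,0.82,0.3],"dr": [0,0,0],"gripper": 30},
    {"slide": [-0.35,0.82,0],"dr": [0,0,0],"gripper": 30},
    {"slide": [-0.35,0.82,0],"dr": [0,0,0],"gripper": 30},
    {"slide": [-0.35,0.82,0],"dr": [0,0,0],"gripper": 30},
    {"slide": [-0.35,0.82,0],"dr": [0,0,0],"gripper": 30},
    {"slide": [-0.35,0.82,0],"dr": [0,0,0],"gripper": 30},
    {"slide": [-0.35,0.82,0],"dr": [0,0,0],"gripper": 30},
    {"slide": [0,0,0],"dr": [0,0,0],"gripper": 30},
    {"slide": [0,0,0],"dr": [0,0,0],"gripper": 30},
  ],
)

```text
t: 32.25
ee_pos: [0.532, 0.3043, 0.1556]
tool_rot: [-0.0, -0.044, 0.999, -0.0]
contact_force: [1.4, 0.1, -1.0]
width: 0.49
finger_force: 40.8
```

Call:
step_arm(
  increments=[
    {"slide": [0.02,0.03,-0.6],"dr": [0,0,0],"gripper": 30},
    {"slide": [0,0,-0.7],"dr": [0,0,0],"gripper": 30},
    {"slide": [0,0,-0.5],"dr": [0,0,0],"gripper": 30},
    {"slide": [0,0,-0.4],"dr": [0,0,0],"gripper": 30},
    {"slide": [0,0,-0.3],"dr": [0,0,0],"gripper": 30},
    {"slide": [0,0,-0.03],"dr": [0,0,0],"gripper": 30},
    {"slide": [0,0,0],"dr": [0,0,0],"gripper": 30},
    {"slide": [0,0,0],"dr": [0,0,0],"gripper": 30},
  ],
)

```text
t: 33.05
ee_pos: [0.5344, 0.3053, 0.0309]
tool_rot: [0.001, -0.043, 0.999, 0.0]
contact_force: [0.1, -0.6, -0.2]
width: 0.489
finger_force: 40.8
```

Now lower it about 2.5 mm more, release, rise and back off for a check.

Call:
step_arm(
  increments=[
    {"slide": [0,0,-0.06],"dr": [0,0,0],"gripper": 30},
    {"slide": [0,0,0],"dr": [0,0,0],"gripper": 75},
    {"slide": [0,0,0],"dr": [0,0,0],"gripper": 75},
    {"slide": [0,0,0],"dr": [0,0,0],"gripper": 75},
    {"slide": [0,0,0.3],"dr": [0,0,0],"gripper": 75},
    {"slide": [0,0,0.9],"dr": [0,0,0],"gripper": 75},
    {"slide": [0,0,0.9],"dr": [0,0,0],"gripper": 75},
    {"slide": [0,0,0.9],"dr": [0,0,0],"gripper": 75},
    {"slide": [-0.6,-0.6,0.5],"dr": [0,0,0],"gripper": 75},
    {"slide": [-0.6,-0.6,0.5],"dr": [0,0,0],"gripper": 75},
    {"slide": [-0.6,-0.6,0.2],"dr": [0,0,0],"gripper": 75},
  ],
)

```text
t: 34.15
ee_pos: [0.4431, 0.2147, 0.2405]
tool_rot: [0.003, -0.043, 0.999, 0.001]
contact_force: [0.2, -0.7, 0.5]
width: 0.881
finger_force: 0.0
```

Call:
step_arm(
  increments=[
    {"slide": [-0.2,-0.8,0],"dr": [0,0,0],"gripper": 75},
    {"slide": [0,-0.8,0],"dr": [0,0,0],"gripper": 75},
    {"slide": [0,0,0],"dr": [0,0,0],"gripper": 75},
    {"slide": [0,0,0],"dr": [0,0,0],"gripper": 75},
  ],
)

```text
t: 34.55
ee_pos: [0.4337, 0.1349, 0.2378]
tool_rot: [0.001, -0.042, 0.999, 0.0]
contact_force: [0.5, -0.0, -0.4]
width: 0.879
finger_force: 0.0
```

Run:
```python
from m import *
w=grab('wrist','w12'); t=grab('top','t12'); s=grab('scene','s12')
a=cv2.resize(t['frame'][130:310,110:460],(800,411),interpolation=cv2.INTER_CUBIC)[:,:]
c=np.hstack([cv2.resize(a,(400,300)),cv2.resize(s['frame'][130:350,110:470],(400,300))]); d=cv2.resize(w['frame'],(400,300))
cv2.imwrite('pics/end.png',np.vstack([c,np.hstack([d,cv2.resize(s['frame'][130:240,110:290],(400,300),interpolation=cv2.INTER_CUBIC)])])); print(get_state()['ee_pos'])
h0=load('top0')
R=((0,130,90),(8,255,255));G=((45,100,60),(80,255,255));Y=((22,130,120),(35,255,255));B=((100,120,40),(125,255,255))
for n,c,p,z in(('red',R,(238,265),.02),('glue',Y,(330,171),.015),('blue',B,(291,214),.015)):
    d=[plane(i,[cen(blob(i,*c,p,14))],z)[0] for i in(h0,t)]; print(n,(d[1]-d[0])[:2].round(4))
```

```text
[0.43357002 0.13613307 0.23674214]
red [-0.0002 -0.0001]
glue [-0.0001  0.    ]
blue [ 0.0001 -0.0001]
```

View pics/end.png

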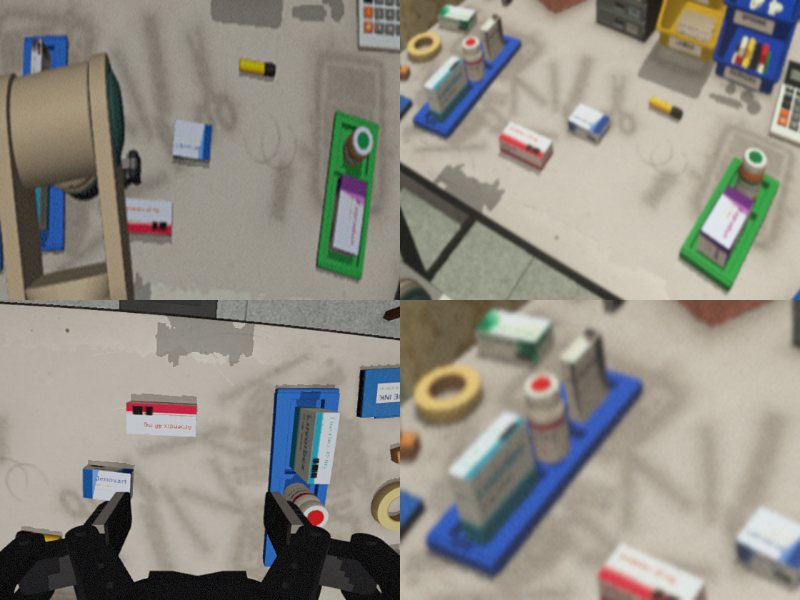

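All five things stand in their wells, and the red carton, blue carton and glue stick have moved under 1 mm. One numeric check of the positions in the tray frames before handing in.

Run:
```python
from m import *
w,s,t,b=load('w12'),load('s12'),load('t12'),load('w8')
R=((0,130,90),(8,255,255));G=((45,90,40),(85,255,255))
T={'g':(np.array([.4862,-.3182]),np.array([.156,.988]),np.array([-.988,.156])),'b':(np.array([.515,.3044]),np.array([-.0858,.9963]),np.array([-.9963,-.0858]))}
def f(k,p): o,x,y=T[k]; d=np.array(p)[:2]-o; return (d@x*1000).round(1),(d@y*1000).round(1)
p=tri(w,[cen(blob(w,*R,(315*1.4,(515-300)*1.4),18))],s,[cen(blob(s,*R,(110+71*.9,130+44*.733),10))])[0]; print('white',p.round(4),f('b',p))
A=cen(blob(b,*G,(284,365),14)); B=cen(blob(t,*G,(110+361*.875,130+141*.6),7)); p=tri(b,[A],t,[B])[0]; print('amber',p.round(4),f('g',p))
q=plane(b,np.array([(355,428),(343,510)])*.7,.048); print('purple end',f('g',q.mean(0)), 'want 0,-14.5')
P=np.array([(339,412),(308,408),(327,483),(297,480)],float);P[:,1]-=300
q=plane(w,P*1.4,.079); print('teal',f('b',q.mean(0)),np.linalg.norm(q[0]-q[2]),'want 0,80')
```

```text
white [0.5325 0.3061 0.0815 0.001 ] (np.float64(0.2), np.float64(-17.6))
amber [ 5.481e-01 -3.289e-01  7.940e-02  1.000e-04] (np.float64(-0.9), np.float64(-62.9))
purple end (np.float64(12.1), np.float64(-15.9)) want 0,-14.5
teal (np.float64(-8.6), np.float64(81.3)) 0.09412875970288243 want 0,80
```

Run:
```python
from m import *
t=load('t12'); h=cv2.cvtColor(t['frame'],cv2.COLOR_BGR2HSV)
c=blob(t,(130,50,40),(165,255,255),(110+353*.875,130+190*.6),16); x=np.array([.156,.988]);y=np.array([-.988,.156])
q=plane(t,c.reshape(-1,2),.048)[:,:2]-[.4862,-.3182]; print('purple band x',(q@x*1e3).min().round(),(q@x*1e3).max().round(),'y min',(q@y*1e3).min().round())
w=load('w12');h=cv2.cvtColor(w['frame'],cv2.COLOR_BGR2HSV); m=cv2.inRange(h,(0,0,200),(180,45,255)); z=np.zeros_like(m); z[140:270,405:485]=m[140:270,405:485]
q=plane(w,cv2.findNonZero(z).reshape(-1,2),.079)[:,:2]-[.515,.3044]; u=q@[-.0858,.9963]*1e3; v=q@[-.9963,-.0858]*1e3
print('teal white strip x',np.percentile(u,[2,98]).round(),'y',np.percentile(v,[2,98]).round())
```

```text
purple band x -26.0 29.0 y min -16.0
teal white strip x [-6. 12.] y [ 33. 123.]
```

```bash
python3 -c "
from cell import close_job
print(close_job())"
```

```text
the job is handed in; nothing more can be done
None
```

The job is handed in: pictures and measurements show all five things seated in their named wells, and the red carton, blue carton and glue stick moved under 1 mm; no verdict came back.

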